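Lock the die cap into the handle extruder

TASK

Fit the red-handled die cap to the bench extruder: hold it level under the barrel with its handle swung about 35 degrees to the left, feel for the gaps until its lugs rise into the collar, press it up against the sprung seal and turn the handle across the front to the right until it meets the stop. Then ease it down so the lugs drop into their notches, and let go: the cap must hang there locked. Work by feel without forcing or jamming anything, and leave the other cap, the porcelain and the tools alone.

Things in the scene. Friction and masses are not known exactly. Their poses are not given: they have to be found in the camera images.
- die_cap: Die cap to fit: aluminium cup, 76 mm diameter, 30 mm high, standing on its flat underside on the table; on top a neck of 50 mm diameter with a bevelled rim (52 mm high in all) and to one side a straight red handle. About 0.3 kg, centre of mass 10 mm off the axis towards the handle. Origin: centre of the underside; z: the cap's axis, up; the handle points along its -x.
- die_cap_handle (a point): Point on the centre line of the red handle, 100 mm from the cap's axis, 20 mm above its underside: a good place to grip across the handle from above. The handle is a straight bar 24 mm wide and 22 mm high, from 55 to 170 mm from the axis. Axes as the cap's.
- die_cap_lug (a point): Middle of the lug on the handle's side, 29.5 mm from the cap's axis, 45 mm above its underside. Three such lugs at 120 degrees stand out from the neck to radius 34 mm, each 12 mm wide, 6 mm thick (42 to 48 mm above the underside). The cup's shoulder lies at 30 mm.
- extruder: Bench extruder, bolted down: green base 16 mm thick (x -55 to 145, y +-112 mm), upright steel barrel, 68 mm diameter, machine to 0.45 m high. Origin: on the table, on the barrel's axis; z up; the front looks along -x; left, for one facing that front, is +y. All above the base lies within 46 mm of the axis to front and sides; two pillars stand 88 mm behind, 92 mm to either side.
- mouth (a point): Centre of the underside of the brass collar on the barrel's end (92 mm outer, 55 mm inner diameter), 175 mm above the table, axes as the extruder's. Three gaps, 17 mm wide, let the lugs up with the handle about 36 degrees left of front; the collar is clamped up to 22 degrees either side of that, unmeasured: feel for it. Lugs against the underside: cap origin 48 mm below; in a gap it rises on.
- ledge (a point): Point on the axis at the top of the collar's 8 mm thick ledge, 8 mm above the mouth. With the cap's shoulder flush under the collar the lugs are 4 mm clear of the ledge (cap origin 30 mm below the mouth) and the cap turns, one way only: counter-clockwise from above, handle from left to right, 50 degrees from mid gap to a solid stop. A gap has 5 degrees of play. Twist with under 3 N m.
- notch (a point): Point on the axis at the floor of the notches, 5 mm above the mouth. The notches are 3 mm deep in the ledge, just before the stop; the lugs drop in when the turned cap is lowered. Locked: cap origin 37 mm below the mouth, handle 10 degrees right of front, give or take 28. A sprung seal pushes the cap down: 2 N rising at 0.2 N/mm, from origin 42 mm below the mouth up to flush.
- other_cap: The same kind of die cap with a black handle: not wanted, leave it where it stands. Origin and axes as for the red one.
- jug_large: White porcelain jug with blue rim and brushes, 125 mm high plus brushes, 92 mm across, handle at +y. Origin: centre of its underside. Leave alone.
- jug_mid: White porcelain jug with black rim and brushes, 110 mm high plus brushes, 84 mm across. Origin: centre of its underside. Leave alone.
- jug_small: White porcelain jug with gilt rim and brushes, 85 mm high plus brushes, 72 mm across. Origin: centre of its underside. Leave alone.
- saucers: Stack of four white saucers, 140 mm across, 30 mm high. Origin: centre of the underside. Leave alone.
- cup: White porcelain mug, 82 mm across, 68 mm high, handle at +y. Origin: centre of the underside. Leave alone.
- palette_knife: Palette knife with a dark wooden handle, 210 mm long, lying flat along its x. Origin: below its middle. Leave alone.
- colour_jar: Small jar of colour, 60 mm across, 62 mm high, black lid. Origin: centre of the underside. Leave alone.
There are look-alikes about, which are no part of the job. What is shaped like the die_cap but purple is not meant.

How it is judged:
On the way:
1. the lugs of the red-handled cap are up inside the collar, the cap pressed clear of the sill (z of die_cap in the frame of mouth above -0.0345 m and horizontal distance between die_cap and mouth below 0.006 m), for 0.1 s.
At the end, for the whole second after the job is handed in: The red-handled cap hangs by itself in the collar, lugs down in the notches: origin 35.3 to 39.5 mm below the collar's underside, within 5 mm of the axis, level within 4 degrees, handle at the front (grip point 40 mm left to 70 mm right of the extruder's middle), at rest and let go (z of die_cap in the frame of mouth between -0.0395 and -0.0353 m and horizontal distance between die_cap and mouth below 0.005 m and angle between die_cap's own z axis and vertical below 0.07 rad and x of die_cap_handle in the frame of mouth below -0.07 m and y of die_cap_handle in the frame of mouth between -0.07 and 0.04 m and linear speed of die_cap below 0.02 m/s and angular speed of die_cap below 0.1 rad/s); the robot touches nothing.
It fails at once if the cap is forced: more than 150 N between the cap and the extruder (contact force between die_cap and extruder above 150 N).
It fails at once if the robot itself pushes on the extruder with more than 15 N (contact force between the arm and extruder above 15 N).
It fails at once if another thing is moved by more than 30 mm or tipped (distance of any of other_cap, jug_large, jug_mid, jug_small, saucers, cup, palette_knife, colour_jar from where it was at the start of the episode above 0.03 m or angle between any of other_cap, jug_large, jug_mid, jug_small, saucers, cup, palette_knife, colour_jar's own z axis and vertical above 0.4 rad).
It also fails if it takes over 72 s, if anything falls off the work surface, if the arm or the gripper's body presses on something with over 40 N, if the wrist force passes 120 N, or if a joint passes its speed limit or range.

ROBOT

A 6-joint arm with a two-finger parallel gripper is mounted at the origin on the work surface. World frame = base frame: x ahead of the robot, y to its left, z up, the work surface at z = 0. Lengths are in m, angles in rad, forces in N, time in s.
With the tool pointing down it reaches from about 0.3 to 0.95 m from the base axis. Payload 3.1 kg.
Tool frame: the origin (TCP) lies on the centre line of the jaws, within the pads' length; the fingertips stand 14 mm ahead of it and the grasp point (between the pads) lies 5 mm behind it (manip.tip_extent is the distance from the TCP to the fingertips, in m); z points along the fingers, y is the line along which they close (so a half turn about z gives the same grasp; the last joint's range is limited). The gripper opens to 85 mm and grips with 20 to 120 N. Pads are 22 mm wide; open, the fingers measure 114 mm over their backs; the gripper's body (76 mm by 85 mm) begins 54 mm behind the grasp point. The pads swing forward as they close: fully open they stand 13 mm farther back than shut.
Start: joints at [1.186, 0.308, 1.634, -0, 1.2, -0.07], TCP at [0.194, 0.594, 0.208] pointing down, gripper open.
Joint ranges: [-3.06, 3.06], [-0.79, 1.96], [0.05, 2.63], [-1.19, 4.34], [0.05, 2.64], [-2.94, 2.94]. Speed limits (rad/s): [2.79, 2.79, 3.14, 3.14, 3.14, 3.14].

INTERFACE

Orientations are given as a rotation vector (axis times angle).
In Python, from cell import manip gives the robot as it stands.
- The arm moves only by the shell command python3 -m crank 'ROWS'. ROWS is JSON, a list of rows, each an object with "rot": the turn, a rotation vector about the tool's x, y, z in degrees, a list of three; "delta_pos": the shift along the tool's x, y, z in m, a list of three; "jaw": the closure, from 0 (fully open) to 1 (shut). A call has 1 to 10 rows; each row shifts and turns the commanded pose from where the row before left it, along the tool's axes as they then stand; what a row does not reach is not made up. A row lasts 1/8 s, in which the tool goes at most 62.5 mm and 10.7 degrees, less where a joint would pass 70% of its speed; a pose out of reach is approached as far as the arm can. A call is refused whole if a number of a shift passes 0.0625 or a number of a turn 10.7, either way. A call with a gripper value outside its range is refused whole. The fingers move at their own pace and stop on an object; the grip force is fixed at half the most. Time passes only in rows, so rows that do not move let the fingers close. It gives the time, the measured TCP pose, the force, the opening and the grip force at its end, in the units of the state.
- manip.get_state(): the state, without advancing time (a new reading comes with each control period).
- manip.camera(name): name is "scene" or "top" or "wrist"; returns (picture, depth): 384x512x3 uint8, red, green, blue; 384x512 float32, m along the optical axis (not along the pixel's ray), 0 where there is no reading.
- manip.camera_model(name): a dict with "mtx" (3x3 intrinsics, pixels), "xyz" and "attitude" of the camera in the world. Camera axes: x right, y up, looking along -z (the intrinsics and any distortion apply to the point x, -y, -z); pixel columns grow to the right and rows downward; lengths in m; the calibration is good to about 2 mm. The wrist camera is an equidistant fisheye: a pixel r from the principal point sees the ray r / f radians off the axis. A picture is of the moment at which its call begins: read the wrist's pose just before it. camera_model takes no time and is no camera call; for the wrist camera it gives the pose at the moment of the call.
- manip.close_job(): hands the job in; it is judged then, once.
The state is a dict: "t": time; "joints": joint angles; "joint_velocities": joint speeds; "tau": joint torques, N m; "eef_pos": TCP position; "ee_rot": TCP orientation; "contact_force": force on the tool from outside, world axes, zero at the start; "torque": the same for the moment, N m; "opening": opening from 0.0 (shut) to 1.0 (fully open); "gripper_force": force on a finger pad.
Only numpy, scipy, OpenCV 4.12 (cv2) and the standard library are available. Lean on these libraries where they do the work, as an engineer would, in place of code of your own. Each camera call takes 0.05 s, during which the arm holds its last target. There are 200 camera calls.

## Working session

There is one attempt and no reset: what is moved stays moved. The work goes in short steps, Python scripts to look and compute and a shell command to move; the robot and the scene stay as the last step left them, time stands still between calls to the robot, and variables do not carry over. Pictures are saved under pics/ and viewed, at most 10 in all, crops included, and the job is handed in when it is done.

```bash
mkdir -p pics; ls; cat > h.py <<'E'
import numpy as np, cv2
from scipy.spatial.transform import Rotation as R
from cell import manip
def rot(a):
    a=np.array(a,float)
    return a if a.shape==(3,3) else (R.from_rotvec(a).as_matrix() if a.size==3 else R.from_quat(a).as_matrix())
def shot(n,f):
    m=manip.camera_model(n); p,d=manip.camera(n)
    cv2.imwrite(f'pics/{f}.png',p[:,:,::-1]); np.savez(f'pics/{f}.npz',p=p,d=d,mtx=m['mtx'],xyz=m['xyz'],A=rot(m['attitude']))
    return m
def ray(f,u,v):
    z=np.load(f'pics/{f}.npz'); K=z['mtx']
    x,y=(u-K[0,2])/K[0,0],(v-K[1,2])/K[1,1]
    return z['xyz'],z['A']@np.array([x,-y,-1.])
def pt(f,u,v):
    o,r=ray(f,u,v); d=np.load(f'pics/{f}.npz')['d'][int(round(v)),int(round(u))]
    return o+r*d
def atz(f,u,v,h):
    o,r=ray(f,u,v); return o+r*(h-o[2])/r[2]
def cloud(f):
    z=np.load(f'pics/{f}.npz'); K=z['mtx']; v,u=np.mgrid[:384,:512]
    d=z['d'][...,None]; r=np.stack([(u-K[0,2])/K[0,0],-(v-K[1,2])/K[1,1],-np.ones_like(u,float)],-1)*d
    return r@z['A'].T+z['xyz'], z['p'], z['d']
E
python3 - <<'E'
from h import *
for n in('scene','top'):
    print(shot(n,n+'0'))
a=cv2.imread('pics/scene0.png');b=cv2.imread('pics/top0.png')
cv2.imwrite('pics/both.png',cv2.resize(np.hstack([a,b]),None,fx=.78,fy=.78))
print(manip.get_state())
E
```

```text
pics
{'mtx': array([[498.82298661,   0.        , 259.9637151 ],
       [  0.        , 498.82298661, 193.14950624],
       [  0.        ,   0.        ,   1.        ]]), 'xyz': array([ 0.13599144, -1.29476493,  1.46506484]), 'attitude': array([ 0.78560505, -0.09285026, -0.21062573])}
{'mtx': array([[376.71285199,   0.        , 255.88097759],
       [  0.        , 376.71285199, 195.44128178],
       [  0.        ,   0.        ,   1.        ]]), 'xyz': array([0.35296991, 0.0028115 , 1.42502065]), 'attitude': array([ 0.04729659, -0.0397402 , -1.57635412])}
{'t': 0.1, 'joints': array([ 1.18631361e+00,  3.08939084e-01,  1.63503990e+00,  4.48148692e-05,
        1.19975018e+00, -6.97346658e-02]), 'joint_velocities': array([ 0.00212309, -0.00163021, -0.00438105,  0.00083749, -0.00025552,
       -0.00054084]), 'tau': array([-6.08119080e-04, -4.16408622e+01, -2.77645379e+01, -2.43850218e-04,
        4.07421918e-03,  8.93109842e-06]), 'eef_pos': array([0.19321785, 0.59354251, 0.20715805]), 'ee_rot': array([-0.49231007, -3.10224866,  0.00325453]), 'contact_force': array([-0.66740916,  0.34505638,  0.20381865]), 'torque': array([-0.02163331, -0.08907993, -0.00680431]), 'gripper_force': 0.0, 'opening': 0.9998788095388613}
```

View pics/both.png

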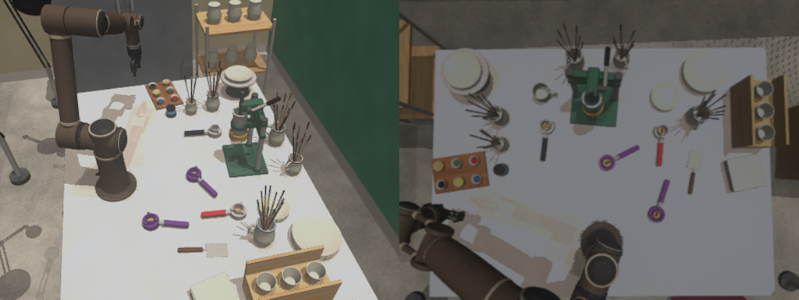

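The picture shows four caps. In the left (scene) half they are red at (225,212), black at (203,132), purple at (165,222) and purple at (202,180). In the top view red is at (660,145). The red-handled one is meant; I'll confirm it in an enlarged crop.

```bash
python3 - <<'E'
from h import *
t=cv2.imread('pics/top0.png');s=cv2.imread('pics/scene0.png')
# top crop red cap: centre (333,187); extruder (250,110)
a=cv2.resize(t[140:240,285:385],(400,400),interpolation=cv2.INTER_CUBIC)
b=cv2.resize(s[100:250,270:370][:,:],(266,400),interpolation=cv2.INTER_CUBIC)
cv2.imwrite('pics/crop1.png',np.hstack([a,b]))
for n in('scene0','top0'):
    P,p,d=cloud(n); hsv=cv2.cvtColor(p,cv2.COLOR_RGB2HSV).astype(int)
    m=((hsv[...,0]<8)|(hsv[...,0]>174))&(hsv[...,1]>150)&(hsv[...,2]>60)&(d>0)
    k,l,st,c=cv2.connectedComponentsWithStats(m.astype(np.uint8))
    for i in range(1,k):
        if st[i,4]>80:
            q=P[l==i]; top=q[q[:,2]>np.percentile(q[:,2],50)]; print(n,'red',c[i],st[i],q.mean(0).round(4),np.percentile(q[:,2],[5,50,95]).round(4), (top.min(0)).round(3),top.max(0).round(3))
    # cap silver/cup region near
    g=(hsv[...,0]>65)&(hsv[...,0]<90)&(hsv[...,1]>110)&(d>0)&(abs(P[...,2]-.016)<.006)&(P[...,0]<1.2)
    k,l,st,c=cv2.connectedComponentsWithStats(g.astype(np.uint8)); i=1+st[1:,4].argmax()
    q=P[l==i]; print(n,'base',c[i],st[i,4],cv2.minAreaRect(q[:,:2].astype(np.float32)),q[:,2].mean())
E
```

```text
scene0 red [273.69026549 272.38938053] [259 270  30   6 113] [ 0.4232 -0.2826  0.0302] [0.0235 0.0305 0.0362] [ 0.369 -0.297  0.031] [ 0.473 -0.274  0.041]Traceback (most recent call last):
  File "<stdin>", line 16, in <module>
ValueError: attempt to get argmax of an empty sequence
```

View pics/crop1.png

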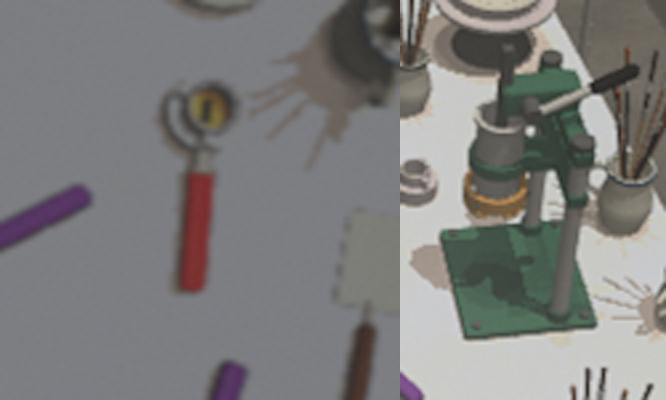

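The crop confirms a red handle, from crop (200,172) to (190,290), on an aluminium cap with its neck at about (212,108). The extruder's brass collar is at crop (497,190). Next I'll fit the base, collar and handle more closely.

```bash
python3 - <<'E'
from h import *
from scipy.optimize import least_squares
for n in('scene0','top0'):
    P,p,d=cloud(n); hsv=cv2.cvtColor(p,cv2.COLOR_RGB2HSV).astype(int); H,S,V=hsv[...,0],hsv[...,1],hsv[...,2]
    near=(d>0)&(P[...,0]>0.2)&(P[...,0]<1.0)&(abs(P[...,1])<.5)
    m=((H<10)|(H>172))&(S>120)&near&(P[...,2]>.012)&(P[...,2]<.06)&(P[...,1]<-.1)
    k,l,st,c=cv2.connectedComponentsWithStats(m.astype(np.uint8))
    for i in range(1,k):
        if st[i,4]>40: q=P[l==i]; print(n,'red',c[i].round(1),st[i,4],q.mean(0).round(4),cv2.minAreaRect(q[:,:2].astype(np.float32)))
    g=(H>55)&(H<95)&(S>70)&near&(abs(P[...,2]-.016)<.012)
    k,l,st,c=cv2.connectedComponentsWithStats(g.astype(np.uint8))
    if k>1:
        i=1+st[1:,4].argmax(); q=P[l==i]; print(n,'base',c[i],st[i,4],np.round(cv2.boxPoints(cv2.minAreaRect(q[:,:2].astype(np.float32))),4).tolist(),np.median(q[:,2]))
    else: print(n,'nobase',H[105,250],S[105,250],V[105,250])
    b=(H>10)&(H<28)&(S>90)&near&(P[...,2]>.16)&(P[...,2]<.23)&(P[...,0]>.4)
    q=P[b]; print(n,'brass',b.sum(),q.mean(0) if len(q) else'', np.percentile(q[:,2],[2,98]) if len(q) else '')
    if len(q)>20:
        print(np.median(q,0), [least_squares(lambda c:np.hypot(q[:,0]-c[0],q[:,1]-c[1])-.046,q.mean(0)[:2]+[.03,.03],loss='soft_l1',f_scale=.003).x])
    # neck/cap top
    w=near&(abs(P[...,1]+.28)<.06)&(P[...,0]>.47)&(P[...,0]<.6)&(P[...,2]>.042)&(P[...,2]<.058)
    q=P[w]; print(n,'neck',w.sum(),q.mean(0) if len(q) else '', cv2.minEnclosingCircle(q[:,:2].astype(np.float32)) if len(q) else '')
print(pt('top0',335,183),pt('top0',332.5,212.5),atz('top0',335,183,.031),atz('top0',332.5,212.5,.031))
E
```

```text
scene0 red [273.6 273. ] 164 [ 0.4223 -0.2844  0.0293] ((0.42271408438682556, -0.282692551612854), (0.027161775156855583, 0.10631494969129562), 87.79537963867188)
scene0 base [313.58333333 188.41666667] 12 [[0.6847000122070312, 0.09589999914169312], [0.701200008392334, 0.09510000050067902], [0.7024999856948853, 0.12300000339746475], [0.6858999729156494, 0.12380000203847885]] 0.012767938490129915
scene0 brass 209 [0.6308927  0.02184443 0.19872975] [0.17093807 0.2139547 ]
[ 0.62174238 -0.00100421  0.20117987] [array([0.62184881, 0.03582505])]
scene0 neck 98 [ 0.53131469 -0.29756564  0.04890169] ((0.5336567163467407, -0.2930002808570862), 0.03446072340011597)
top0 red [333.6 197.3] 152 [ 0.4216 -0.2784  0.0303] ((0.42122071981430054, -0.2788499593734741), (0.02033718302845955, 0.10207958519458771), 84.50023651123047)
top0 base [267.42158859 148.04276986] 491 [[0.5593000054359436, -0.0681999996304512], [0.6820999979972839, -0.07800000160932541], [0.6894999742507935, 0.014800000004470348], [0.5666999816894531, 0.02459999918937683]] 0.015869590191754934
top0 brass 122 [0.59067996 0.02965014 0.20537985] [0.17923364 0.21329061]
[0.58886178 0.0270044  0.20760889] [array([0.62507343, 0.03601773])]
top0 neck 89 [ 0.53395807 -0.28884148  0.04897744] ((0.5354896187782288, -0.2905513048171997), 0.034056518226861954)
[ 0.47450483 -0.28406744  0.03282523] [ 0.36542278 -0.27347045  0.03019269] [ 0.47466417 -0.28444355  0.031     ] [ 0.36541557 -0.27331054  0.031     ]
```

```bash
cat >> h.py <<'E'
def ang(a): return np.array([np.cos(np.radians(a)),np.sin(np.radians(a)),0])
def down(phi): # tool x along world angle phi, z down
    x=ang(phi); z=np.array([0,0,-1.]); return np.c_[x,np.cross(z,x),z]
def plan(pos,Rt):
    s=manip.get_state(); A=rot(s['ee_rot']); d=A.T@(np.array(pos)-s['eef_pos'])
    print('shift',d.round(4),'turn',np.degrees(R.from_matrix(A.T@Rt).as_rotvec()).round(2),'phi',np.degrees(np.arctan2(A[1,0],A[0,0])).round(2),'pos',s['eef_pos'].round(4),'F',s['contact_force'].round(2),'M',s['torque'].round(2),'open',round(s['opening'],3),'t',round(s['t'],2))
E
python3 - <<'E'
from h import *
plan([.43,-.28,.20],down(174.3)); m=manip.camera_model('wrist'); s=manip.get_state()
print(m, rot(s['ee_rot']).T@(m['xyz']-s['eef_pos']))
E
```

```text
shift [-0.4956 -0.7573  0.0087] turn [ -0.12  -0.02 -12.33] phi 161.97 pos [0.1932 0.5935 0.2072] F [-0.67  0.35  0.2 ] M [-0.02 -0.09 -0.01] open 1.0 t 0.1
{'mtx': array([[297.31863964,   0.        , 261.27699745],
       [  0.        , 297.31863964, 191.47763738],
       [  0.        ,   0.        ,   1.        ]]), 'xyz': array([0.13000046, 0.61561646, 0.37333723]), 'attitude': array([-0.23116255, -0.16584498,  1.24678972])} [ 0.06697707  0.00106413 -0.16616906]
```

```bash
python3 -m crank '[{"delta_pos":[-0.0354,-0.0541,0],"rot":[0,0,0],"jaw":0},{"delta_pos":[-0.0354,-0.0541,0],"rot":[0,0,0],"jaw":0},{"delta_pos":[-0.0354,-0.0541,0],"rot":[0,0,0],"jaw":0},{"delta_pos":[-0.0354,-0.0541,0],"rot":[0,0,0],"jaw":0},{"delta_pos":[-0.0354,-0.0541,0],"rot":[0,0,0],"jaw":0},{"delta_pos":[-0.0354,-0.0541,0],"rot":[0,0,0],"jaw":0},{"delta_pos":[-0.0354,-0.0541,0],"rot":[0,0,0],"jaw":0}]'; python3 -m crank '[{"delta_pos":[-0.0354,-0.0541,0],"rot":[0,0,0],"jaw":0},{"delta_pos":[-0.0354,-0.0541,0],"rot":[0,0,0],"jaw":0},{"delta_pos":[-0.0354,-0.0541,0],"rot":[0,0,0],"jaw":0},{"delta_pos":[-0.0354,-0.0541,0],"rot":[0,0,0],"jaw":0},{"delta_pos":[-0.0354,-0.0541,0],"rot":[0,0,0],"jaw":0},{"delta_pos":[-0.0354,-0.0541,0],"rot":[0,0,0],"jaw":0},{"delta_pos":[-0.0354,-0.0541,0],"rot":[0,0,0],"jaw":0},{"delta_pos":[0,0,0],"rot":[0,0,-6.2],"jaw":0},{"delta_pos":[0,0,0],"rot":[0,0,-6.2],"jaw":0},{"delta_pos":[0,0,0],"rot":[0,0,0],"jaw":0}]'
python3 - <<'E'
from h import *
plan([.43,-.28,.20],down(174.3)); shot('wrist','w1'); shot('top','top1'); shot('scene','scene1'); plan([.43,-.28,.20],down(174.3))
E
```

```text
t: 0.98
eef_pos: [0.3079, 0.1702, 0.2082]
ee_rot: [0.491, 3.102, 0.0]
contact_force: [1.4, -0.7, -0.9]
opening: 1.003
gripper_force: 0.0
t: 2.22
eef_pos: [0.422, -0.2502, 0.2077]
ee_rot: [-0.157, -3.137, -0.001]
contact_force: [0.8, -0.6, 0.1]
opening: 0.999
gripper_force: 0.0
shift [-0.011  -0.0288  0.0076] turn [ 0.04 -0.06 -0.04] phi 174.26 pos [ 0.422  -0.2502  0.2077] F [ 0.76 -0.61  0.15] M [-0.    0.03 -0.04] open 0.999 t 2.23
shift [-0.0107 -0.0291  0.0081] turn [ 0.01 -0.02  0.  ] phi 174.3 pos [ 0.4222 -0.25    0.2081] F [-0.46  0.82 -0.56] M [ 0.01  0.   -0.04] open 0.999 t 2.38
```

View pics/w1.png

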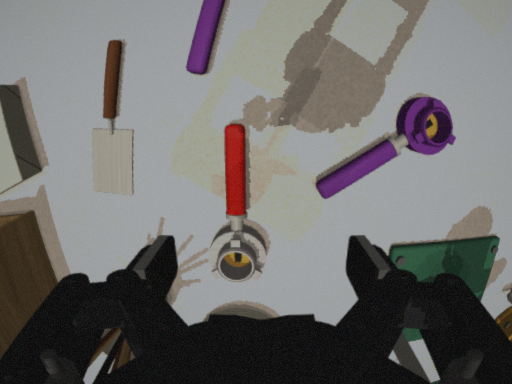

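The wrist view shows the red handle from (235,127) to (235,213), the neck centre at about (237,264), the base's front corners at (391,246) and (497,238), and the purple decoy at (425,125).

```bash
cat >> h.py <<'E'
def fray(f,u,v):
    z=np.load(f'pics/{f}.npz'); K=z['mtx']; a=np.array([(u-K[0,2])/K[0,0],(v-K[1,2])/K[1,1]]); r=np.hypot(*a); 
    s=np.sin(r)/max(r,1e-9); return z['xyz'],z['A']@np.array([a[0]*s,-a[1]*s,-np.cos(r)])
def fpt(f,u,v):
    o,d=fray(f,u,v); z=np.load(f'pics/{f}.npz'); dep=z['d'][int(round(v)),int(round(u))]; return o+d*dep/(-(z['A'].T@d)[2])
def fz(f,u,v,h):
    o,d=fray(f,u,v); return o+d*(h-o[2])/d[2]
def fcloud(f):
    z=np.load(f'pics/{f}.npz'); K=z['mtx']; v,u=np.mgrid[:384,:512]; a=(u-K[0,2])/K[0,0]; b=(v-K[1,2])/K[1,1]; r=np.hypot(a,b)+1e-9; t=np.tan(np.minimum(r,1.5))/r
    return np.stack([a*t,-b*t,-np.ones_like(a)],-1)*z['d'][...,None]@z['A'].T+z['xyz'],z['p'],z['d']
def px(f,P,fish=False):
    z=np.load(f'pics/{f}.npz'); K=z['mtx']; c=z['A'].T@(np.array(P)-z['xyz']); x,y=c[0]/-c[2],-c[1]/-c[2]
    if fish: q=np.hypot(x,y); k=np.arctan(q)/max(q,1e-9); x,y=x*k,y*k
    return np.array([K[0,0]*x+K[0,2],K[1,1]*y+K[1,2]])
E
python3 - <<'E'
from h import *
for u,v in[(235,130),(235,170),(236,208)]: print('handle',fpt('w1',u,v).round(4),fz('w1',u,v,.031).round(4))
P,p,d=fcloud('w1'); hsv=cv2.cvtColor(p,cv2.COLOR_RGB2HSV).astype(int);H,S,V=[hsv[...,i] for i in range(3)]
m=((H<8)|(H>174))&(S>170)&(d>0)&(P[...,2]>.024)
q=P[m]; print('red',m.sum(),cv2.minAreaRect(q[:,:2].astype(np.float32)),np.median(q[:,2]),np.percentile(q[:,0],[1,99]))
vx,vy,x0,y0=cv2.fitLine(q[:,:2].astype(np.float32),cv2.DIST_HUBER,0,.01,.01).ravel(); print('line',vx,vy,x0,y0,np.degrees(np.arctan2(vy,vx)))
w=(abs(P[...,1]+.29)<.05)&(abs(P[...,0]-.53)<.05)&(d>0)&(P[...,2]>.0475)&(P[...,2]<.057)
q=P[w];print('neck top',w.sum(),cv2.minEnclosingCircle(q[:,:2].astype(np.float32)),np.median(q[:,2]))
w=(abs(P[...,1]+.29)<.06)&(abs(P[...,0]-.53)<.06)&(d>0)&(P[...,2]>.025)&(P[...,2]<.034)
q=P[w];print('shoulder',w.sum(),cv2.minEnclosingCircle(q[:,:2].astype(np.float32)))
g=(H>55)&(H<95)&(S>80)&(d>0)&(P[...,2]<.03)&(P[...,0]>.4)&(P[...,0]<.75); q=P[g]; print('base',g.sum(),np.median(q[:,2]))
for u,v in[(391,245),(497,238)]: print(fz('w1',u,v,.016))
e=[]
for c in range(396,494,4):
    r=np.where(g[:,c])[0]
    if len(r): e.append(fz('w1',c,r.min(),.016)[:2])
e=np.array(e,np.float32); l=cv2.fitLine(e,cv2.DIST_HUBER,0,.01,.01).ravel();print('edge',l,'psi',np.degrees(np.arctan2(-l[0],l[1])))
for n in('scene1','top1'):
    P,p,d=cloud(n); hsv=cv2.cvtColor(p,cv2.COLOR_RGB2HSV).astype(int); H,S,V=hsv[...,0],hsv[...,1],hsv[...,2]
    b=(H>10)&(H<28)&(S>90)&(d>0)&(P[...,2]>.16)&(P[...,2]<.22)&(abs(P[...,0]-.62)<.06)&(abs(P[...,1]-.036)<.06); q=P[b]
    print(n,b.sum(),np.percentile(q,[2,98],axis=0).round(4).tolist())
    v,u=np.where(b); print('px',u.min(),u.max(),v.min(),v.max())
    g=(H>55)&(H<95)&(S>70)&(d>0)&(abs(P[...,2]-.016)<.012)&(abs(P[...,0]-.65)<.15)&(abs(P[...,1]-.036)<.15); q=P[g]
    if len(q): print(n,g.sum(),np.percentile(q,[1,99],axis=0).round(4).tolist())
s=cv2.imread('pics/scene1.png')[60:260,270:370]; cv2.imwrite('pics/crop2.png',cv2.resize(s,None,fx=3,fy=3,interpolation=cv2.INTER_CUBIC))
print(px('scene1',[.622,.036,.175]),px('top1',[.622,.036,.21]))
E
```

```text
handle [ 0.3726 -0.274   0.0322] [ 0.3727 -0.2741  0.031 ]
handle [ 0.4194 -0.2796  0.0309] [ 0.4194 -0.2796  0.031 ]
handle [ 0.4663 -0.2843  0.0307] [ 0.4662 -0.2842  0.031 ]
red 1662 ((0.5067103505134583, -0.33712202310562134), (0.06648888438940048, 0.3092131018638611), 56.228919982910156) 0.03110478054553653 [0.36766847 0.47303175]
line 0.9954767 -0.09500579 0.42790815 -0.28088102 -5.4516525
neck top 636 ((0.533647894859314, -0.29163268208503723), 0.034357525408267975) 0.05035553670280596
shoulder 1362 ((0.5203972458839417, -0.28930139541625977), 0.052506159991025925)
base 3718 0.01660942598327131
[ 0.5502043  -0.07592277  0.016     ]
[0.57598692 0.14137418 0.016     ]
edge [0.09004214 0.99593794 0.5618705  0.02274414] psi -5.1660314
scene1 188 [[0.5755, -0.0164, 0.1771], [0.6615, 0.0552, 0.213]]
px 294 317 164 181
scene1 201 [[0.5667, -0.0785, 0.0077], [0.7614, 0.1426, 0.024]]
top1 123 [[0.5749, -0.0094, 0.1814], [0.6184, 0.0774, 0.2123]]
px 234 261 134 149
top1 896 [[0.5645, -0.0723, 0.0096], [0.7615, 0.1397, 0.0228]]
[304.95339929 173.99150148] [247.07012974 133.73118582]
```

View pics/crop2.png

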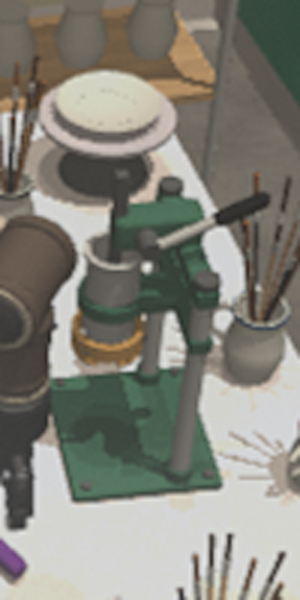

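```bash
python3 -m crank '[{"delta_pos":[-0.019,-0.03,0.02],"rot":[0,0,-0.3],"jaw":0},{"delta_pos":[0,0,0.05],"rot":[0,0,0],"jaw":0},{"delta_pos":[0,0,0.05],"rot":[0,0,0],"jaw":0},{"delta_pos":[0,0,0.04],"rot":[0,0,0],"jaw":0},{"delta_pos":[0,0,0.02],"rot":[0,0,0],"jaw":0},{"delta_pos":[0,0,0.008],"rot":[0,0,0],"jaw":0},{"delta_pos":[0,0,0],"rot":[0,0,0],"jaw":0},{"delta_pos":[0,0,0],"rot":[0,0,0],"jaw":0}]'; python3 - <<'E'
from h import *
plan([.438,-.2819,.020],down(174.6)); shot('wrist','w2')
E
python3 -m crank '[{"delta_pos":[0,0,0],"rot":[0,0,0],"jaw":1},{"delta_pos":[0,0,0],"rot":[0,0,0],"jaw":1},{"delta_pos":[0,0,0],"rot":[0,0,0],"jaw":1},{"delta_pos":[0,0,0],"rot":[0,0,0],"jaw":1},{"delta_pos":[0,0,0],"rot":[0,0,0],"jaw":1},{"delta_pos":[0,0,0],"rot":[0,0,0],"jaw":1}]'
python3 - <<'E'
from h import *
plan([.438,-.2819,.020],down(174.6)); shot('wrist','w3')
E
```

```text
t: 3.38
eef_pos: [0.4394, -0.2827, 0.0215]
ee_rot: [0.146, 3.136, -0.002]
contact_force: [-0.4, 0.2, 0.7]
opening: 1.001
gripper_force: 0.0
shift [0.0015 0.0007 0.0015] turn [-0.08  0.13  0.06] phi 174.66 pos [ 0.4394 -0.2827  0.0215] F [-0.44  0.17  0.66] M [-0.01  0.01 -0.03] open 1.001 t 3.38
t: 4.18
eef_pos: [0.4383, -0.282, 0.0202]
ee_rot: [-0.146, -3.138, -0.0]
contact_force: [-0.4, -0.6, 0.0]
opening: -0.0
gripper_force: 0.0
shift [0.0003 0.     0.0002] turn [ 0.   -0.01  0.07] phi 174.67 pos [ 0.4383 -0.282   0.0202] F [-0.4  -0.57  0.03] M [ 0.02  0.01 -0.04] open -0.0 t 4.17
```

View pics/w3.png

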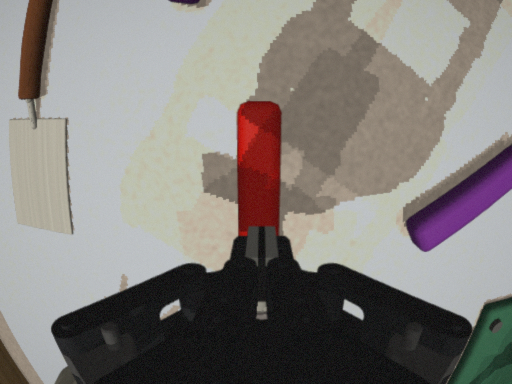

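```bash
python3 - <<'E'
from h import *
for n in('w2','w3'):
    P,p,d=fcloud(n)
    for u,v in[(250,120),(259,170),(259,215),(250,250),(258,232),(262,240),(262,260),(262,285),(262,312),(340,295)]: print(n,(u,v),P[v,u].round(4),p[v,u])
s=manip.get_state(); print(s['joints'],manip.tip_extent)
shot('scene','scene3'); shot('top','top3')
a=cv2.imread('pics/w2.png')[150:350,150:370]; b=cv2.imread('pics/scene3.png')[220:320,230:340]
cv2.imwrite('pics/crop3.png',np.hstack([cv2.resize(a,(400,364)),cv2.resize(b,(400,364),interpolation=cv2.INTER_CUBIC)]))
E
```

```text
w2 (250, 120) [ 0.3766 -0.2814  0.032 ] [177  45  40]
w2 (259, 170) [ 0.4035 -0.2793  0.0321] [123  13  14]
w2 (259, 215) [ 0.4286 -0.2818  0.0324] [103  25  18]
w2 (250, 250) [ 0.45   -0.2892  0.0319] [169  18  10]
w2 (258, 232) [ 0.4392 -0.2834  0.0314] [169  31  19]
w2 (262, 240) [ 0.4441 -0.2816  0.0322] [169  23  22]
w2 (262, 260) [ 0.4577 -0.2829  0.0311] [163  20  15]
w2 (262, 285) [ 0.4761 -0.2846  0.0304] [72 64 59]
w2 (262, 312) [ 0.4976 -0.2866  0.0307] [87 83 78]
w2 (340, 295) [ 5.134e-01 -2.269e-01 -1.000e-04] [174 178 174]
w3 (250, 120) [ 0.3755 -0.2807  0.0312] [130  29  25]
w3 (259, 170) [ 0.402  -0.2786  0.0324] [122  25  21]
w3 (259, 215) [ 0.4277 -0.2811  0.0308] [111  20  17]
w3 (250, 250) [ 0.4269 -0.2845  0.0752] [68 67 63]
w3 (258, 232) [ 0.4276 -0.2814  0.055 ] [48 47 45]
w3 (262, 240) [ 0.4278 -0.2795  0.0642] [13 16 10]
w3 (262, 260) [ 0.4286 -0.2797  0.0817] [31 26 29]
w3 (262, 285) [ 0.4404 -0.2808  0.0818] [22 19 19]
w3 (262, 312) [ 0.4974 -0.2859  0.028 ] [88 85 80]
w3 (340, 295) [ 0.4326 -0.2537  0.1052] [11 19 11]
[-6.55209272e-01  3.77010323e-01  1.99013125e+00  5.19208054e-06
  7.74601734e-01 -2.13285435e+00] 0.014
```

View pics/crop3.png

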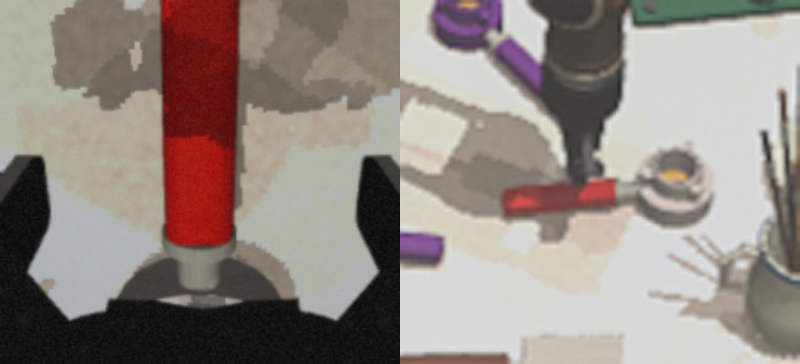

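```bash
python3 - <<'E'
from h import *
for n in('w1','w2','w3'):
    z=np.load(f'pics/{n}.npz'); P,p,d=fcloud(n)
    T=z['xyz']; 
    # tool frame: use phi 174.6 & camera offset
    Rt=down(174.6); tcp=T-Rt@np.array([.06697707,.00106413,-.16616906])
    Q=(P-tcp)@Rt
    m=(d>0)&(p.max(2)<75)&(Q[...,2]<.0)&(abs(Q[...,0])<.05)&(abs(Q[...,1])<.07)
    if n!='w1': m&=P[...,2]>.036
    v,u=np.where(m); q=Q[m]
    print(n,'tcp',tcp.round(4),m.sum(),'zmax',np.percentile(q[:,2],[90,98,99.5,100]).round(4))
    i=q[:,2].argsort()[-12:]; print(np.c_[u[i],v[i],q[i].round(4)])
    c=Q[200:330:6,262] if n=='w3' else Q[200:330:6,162]; print(c.round(3).tolist())
E
```

```text
w1 tcp [ 0.4224 -0.25    0.2077] 39559 zmax [-0.0802 -0.0488 -0.0416 -0.0368]
[[ 1.73e+02  2.37e+02  9.30e-03 -4.22e-02 -3.74e-02]
 [ 1.76e+02  2.63e+02 -5.20e-03 -4.24e-02 -3.74e-02]
 [ 1.77e+02  2.65e+02 -6.30e-03 -4.20e-02 -3.73e-02]
 [ 1.76e+02  2.58e+02 -2.30e-03 -4.20e-02 -3.73e-02]
 [ 1.74e+02  2.42e+02  6.50e-03 -4.20e-02 -3.72e-02]
 [ 3.47e+02  2.53e+02 -3.00e-04  4.36e-02 -3.72e-02]
 [ 1.77e+02  2.67e+02 -7.70e-03 -4.22e-02 -3.71e-02]
 [ 1.75e+02  2.50e+02  2.10e-03 -4.21e-02 -3.71e-02]
 [ 1.77e+02  2.64e+02 -5.90e-03 -4.20e-02 -3.70e-02]
 [ 3.47e+02  2.52e+02  2.00e-04  4.36e-02 -3.70e-02]
 [ 1.74e+02  2.44e+02  5.30e-03 -4.22e-02 -3.69e-02]
 [ 3.47e+02  2.54e+02 -1.00e-03  4.38e-02 -3.68e-02]]
[[0.067, 0.001, -0.166], [-0.054, -0.135, 0.207], [-0.063, -0.137, 0.208], [-0.072, -0.138, 0.209], [-0.08, -0.138, 0.207], [-0.09, -0.139, 0.207], [0.012, -0.046, -0.042], [0.012, -0.044, -0.049], [0.012, -0.042, -0.055], [0.009, -0.042, -0.056], [0.007, -0.042, -0.058], [0.005, -0.042, -0.058], [0.003, -0.042, -0.06], [0.001, -0.042, -0.061], [-0.003, -0.042, -0.061], [-0.004, -0.
[... 1965 characters left out ...]
4 -2.69e-02]
 [ 2.58e+02  2.26e+02  1.09e-02 -5.00e-04 -2.68e-02]
 [ 2.59e+02  2.26e+02  1.08e-02  0.00e+00 -2.65e-02]
 [ 2.62e+02  2.26e+02  1.07e-02  1.50e-03 -2.64e-02]]
[[0.02, 0.002, -0.011], [0.016, 0.002, -0.011], [0.013, 0.002, -0.011], [0.009, 0.002, -0.011], [0.006, 0.002, -0.013], [0.011, 0.002, -0.032], [0.011, 0.002, -0.04], [0.011, 0.001, -0.047], [0.012, 0.001, -0.053], [0.011, 0.001, -0.058], [0.01, 0.001, -0.061], [0.006, 0.001, -0.06], [0.004, 0.001, -0.061], [0.002, 0.001, -0.061], [-0.001, 0.001, -0.062], [-0.005, 0.001, -0.06], [-0.008, 0.001, -0.061], [-0.051, 0.002, -0.008], [-0.056, 0.002, -0.008], [-0.06, 0.002, -0.009], [0.01, 0.001, -0.099], [0.012, 0.001, -0.103]]
```

Shut, the fingertips lie 26 mm behind the reported TCP instead of 14 mm ahead. They are at z≈0.046 and closed on air above the handle (scene crop at (585,175)). The reported tool point is therefore 40 mm off along the tool's z. I'll correct for that by opening, going 38 mm lower and closing again.

```bash
python3 -m crank '[{"delta_pos":[0,0,0],"rot":[0,0,0],"jaw":0},{"delta_pos":[0,0,0],"rot":[0,0,0],"jaw":0},{"delta_pos":[0,0,0],"rot":[0,0,0],"jaw":0},{"delta_pos":[0,0,0],"rot":[0,0,0],"jaw":0},{"delta_pos":[0,0,0],"rot":[0,0,0],"jaw":0},{"delta_pos":[0,0,0.013],"rot":[0,0,0],"jaw":0},{"delta_pos":[0,0,0.013],"rot":[0,0,0],"jaw":0},{"delta_pos":[0,0,0.012],"rot":[0,0,0],"jaw":0},{"delta_pos":[0,0,0],"rot":[0,0,0],"jaw":0}]'; python3 -m crank '[{"delta_pos":[0,0,0],"rot":[0,0,0],"jaw":1},{"delta_pos":[0,0,0],"rot":[0,0,0],"jaw":1},{"delta_pos":[0,0,0],"rot":[0,0,0],"jaw":1},{"delta_pos":[0,0,0],"rot":[0,0,0],"jaw":1},{"delta_pos":[0,0,0],"rot":[0,0,0],"jaw":1}]'
python3 - <<'E'
from h import *
plan([.438,-.2819,.10],down(174.6)); shot('wrist','w4')
E
```

```text
t: 5.45
eef_pos: [0.437, -0.2809, -0.0195]
ee_rot: [-0.146, -3.135, -0.003]
contact_force: [-0.0, -0.6, -0.1]
opening: 1.0
gripper_force: 0.0
t: 6.08
eef_pos: [0.4387, -0.2823, -0.0172]
ee_rot: [0.146, 3.137, -0.001]
contact_force: [-0.7, -0.2, 3.3]
opening: 0.265
gripper_force: 60.1
shift [ 0.0007  0.0003 -0.1172] turn [-0.04  0.04  0.07] phi 174.67 pos [ 0.4387 -0.2823 -0.0172] F [-0.67 -0.22  3.33] M [-0.05  0.01  0.04] open 0.265 t 6.08
```

```bash
python3 -m crank '[{"delta_pos":[0,0,-0.02],"rot":[0,0,0],"jaw":1},{"delta_pos":[0,0,-0.04],"rot":[0,0,0],"jaw":1},{"delta_pos":[0,0,-0.03],"rot":[0,0,0],"jaw":1},{"delta_pos":[0,0,-0.01],"rot":[0,0,0],"jaw":1},{"delta_pos":[0,0,0],"rot":[0,0,0],"jaw":1}]'; python3 -m crank '[{"delta_pos":[0.004,0.0327,0],"rot":[0,0,0],"jaw":1},{"delta_pos":[0.006,0.049,0],"rot":[0,0,0],"jaw":1},{"delta_pos":[0.006,0.049,0],"rot":[0,0,0],"jaw":1},{"delta_pos":[0.006,0.049,0],"rot":[0,0,0],"jaw":1},{"delta_pos":[0.006,0.049,0],"rot":[0,0,0],"jaw":1},{"delta_pos":[0.006,0.049,0],"rot":[0,0,0],"jaw":1},{"delta_pos":[0.006,0.049,0],"rot":[0,0,0],"jaw":1},{"delta_pos":[0.006,0.049,0],"rot":[0,0,0],"jaw":1},{"delta_pos":[0,0,0],"rot":[0,0,8.9],"jaw":1},{"delta_pos":[0,0,0],"rot":[0,0,8.9],"jaw":1}]'; python3 -m crank '[{"delta_pos":[0,0,0],"rot":[0,0,8.9],"jaw":1},{"delta_pos":[0,0,0],"rot":[0,0,8.9],"jaw":1},{"delta_pos":[0,0,0],"rot":[0,0,0],"jaw":1},{"delta_pos":[0,0,0],"rot":[0,0,0],"jaw":1}]'
python3 - <<'E'
from h import *
plan([.428,.098,.083],down(139)); shot('wrist','w5'); shot('scene','scene5')
a=cv2.imread('pics/w5.png'); b=cv2.imread('pics/scene5.png')[120:260,220:380]
cv2.imwrite('pics/v5.png',np.hstack([cv2.resize(a,(448,336)),cv2.resize(b,(352,336))]))
E
```

```text
t: 6.75
eef_pos: [0.4379, -0.2816, 0.0818]
ee_rot: [-0.146, -3.137, -0.001]
contact_force: [-0.5, 1.0, -3.2]
opening: 0.271
gripper_force: 59.4
t: 8.0
eef_pos: [0.4252, 0.0973, 0.0802]
ee_rot: [-0.634, -3.072, 0.002]
contact_force: [0.1, -0.5, -4.2]
opening: 0.264
gripper_force: 59.6
t: 8.5
eef_pos: [0.4265, 0.0963, 0.0813]
ee_rot: [-1.095, -2.942, 0.001]
contact_force: [-1.3, 0.8, -3.4]
opening: 0.266
gripper_force: 59.7
shift [-0.      0.0022 -0.0017] turn [-0.08 -0.09  0.18] phi 139.18 pos [0.4265 0.0963 0.0813] F [-1.32  0.77 -3.38] M [0.23 0.22 0.05] open 0.266 t 8.5
```

View pics/v5.png

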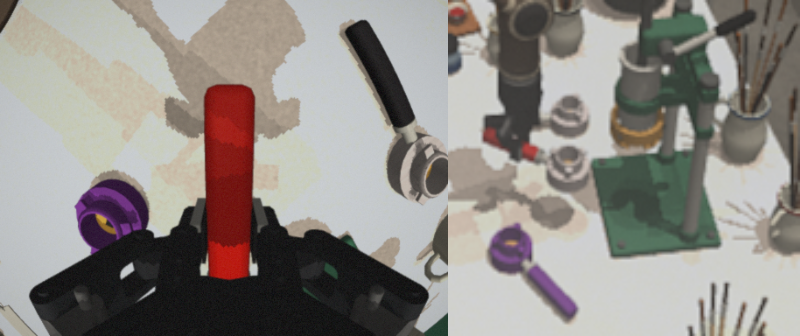

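Wrist half: the handle is held between the pads at (228,240), black cap at (430,175), purple at (110,215). The collar is hidden behind the gripper. Scene half: the red cap is held level-looking at (568,165), in front of the extruder. Now I'll refine the axis and the cap pose in hand.

```bash
cat > fit.py <<'E'
from h import *
from scipy.optimize import least_squares
def circ(q,r,c0): return least_squares(lambda c:np.hypot(q[:,0]-c[0],q[:,1]-c[1])-r,c0,loss='soft_l1',f_scale=.002).x
def tool():
    s=manip.get_state(); return np.array(s['eef_pos']),rot(s['ee_rot'])
def handle(f):
    P,p,d=fcloud(f); hsv=cv2.cvtColor(p,cv2.COLOR_RGB2HSV).astype(int)
    T,A=tool(); Q=(P-T)@A
    m=((hsv[...,0]<8)|(hsv[...,0]>174))&(hsv[...,1]>170)&(d>0)&(abs(Q[...,1])<.009)&(Q[...,0]>.015)&(Q[...,0]<.07); q=Q[m]
    k=np.polyfit(q[:,0],q[:,2],1); k2=cv2.fitLine(q[:,:2].astype(np.float32),cv2.DIST_HUBER,0,.01,.01).ravel()
    print(f,'handle: pitch',np.degrees(np.arctan(k[0])).round(2),'ztop at 0',k[1].round(4),'yaw',np.degrees(np.arctan2(k2[1],k2[0])).round(2),'end x',np.percentile(Q[((hsv[...,0]<8)|(hsv[...,0]>174))&(hsv[...,1]>170)&(abs(Q[...,1])<.012)][:,0],99.5).round(4))
E
python3 - <<'E'
from fit import *
for n in('scene0','scene1','scene3','scene5','top0','top1','top3'):
    P,p,d=cloud(n); hsv=cv2.cvtColor(p,cv2.COLOR_RGB2HSV).astype(int); H,S,V=hsv[...,0],hsv[...,1],hsv[...,2]
    near=(d>0)&(np.hypot(P[...,0]-.622,P[...,1]-.035)<.056)
    b=(H>10)&(H<28)&(S>90)&near&(P[...,2]>.176)&(P[...,2]<.206); q=P[b]
    g=(S<60)&near&(P[...,2]>.225)&(P[...,2]<.29)&(np.hypot(P[...,0]-.622,P[...,1]-.035)<.042); r=P[g]
    print(n,b.sum(),circ(q,.046,[.622,.035]).round(4),g.sum(),circ(r,.034,[.622,.035]).round(4) if len(r)>10 else '')
handle('w5')
P,p,d=cloud('scene5'); T,A=tool(); c=T-A[:,0]*.0957; print('pred cap',c)
w=(d>0)&(np.hypot(P[...,0]-c[0],P[...,1]-c[1])<.06)&(P[...,2]>.09)&(P[...,2]<.17)
q=P[w]; print(w.sum(),np.percentile(q,[1,50,99],axis=0).round(4).tolist())
t=q[q[:,2]>.138]; print('neck',len(t),t.mean(0),cv2.minEnclosingCircle(t[:,:2].astype(np.float32)))
t=q[(q[:,2]>.095)&(q[:,2]<.126)]; print('cup fit',len(t),circ(t,.038,c[:2]))
E
```

```text
scene0 107 [0.6208 0.0349] 222 [0.6209 0.0334]
scene1 128 [0.621  0.0351] 195 [0.6207 0.034 ]
scene3 124 [0.6208 0.0353] 193 [0.6211 0.0339]
scene5 117 [0.6204 0.0347] 203 [0.6201 0.0334]
top0 36 [0.6281 0.0342] 165 [0.6205 0.0366]
top1 40 [0.6233 0.0357] 169 [0.6198 0.037 ]
top3 30 [0.6284 0.0328] 164 [0.6196 0.0373]
w5 handle: pitch -0.64 ztop at 0 -0.0478 yaw -0.03 end x 0.0735
pred cap [0.49947211 0.03373648 0.08172736]
361 [[0.4502, -0.0074, 0.1001], [0.4926, 0.019, 0.1269], [0.5348, 0.0705, 0.1531]]
neck 89 [0.49887739 0.02881175 0.14538862] ((0.4984244406223297, 0.026909103617072105), 0.03547809645533562)
cup fit 171 [0.49771537 0.03412283]
```

```bash
python3 -m crank '[{"delta_pos":[-0.0227,0.0201,0],"rot":[0,0,0],"jaw":1},{"delta_pos":[-0.0227,0.0201,0],"rot":[0,0,0],"jaw":1},{"delta_pos":[-0.0227,0.0201,0],"rot":[0,0,0],"jaw":1},{"delta_pos":[-0.0227,0.0201,0],"rot":[0,-0.6,0],"jaw":1},{"delta_pos":[0,0,0],"rot":[0,0,0],"jaw":1},{"delta_pos":[0,0,-0.012],"rot":[0,0,0],"jaw":1},{"delta_pos":[0,0,0],"rot":[0,0,0],"jaw":1},{"delta_pos":[0,0,0],"rot":[0,0,0],"jaw":1}]'
cat >> fit.py <<'E'
AX=np.array([.6205,.035])
def st(tag=''):
    s=manip.get_state(); A=rot(s['ee_rot']); phi=np.degrees(np.arctan2(A[1,0],A[0,0])); T=s['eef_pos']; c=T-A[:,0]*.096
    f=s['contact_force']; print(tag,'phi',phi.round(2),'left',(174.5-phi).round(1),'cap xy err(mm)',((c[:2]-AX)*1e3).round(1),'capz rel mouth',((T[2]+.0172-A[2,0]*.096-.175)*1e3).round(1),'F',f.round(1),'M',s['torque'].round(2),'tilt x',np.degrees(A[2,0]).round(2),'t',round(s['t'],2))
    return s,A,c
def go(phi,dz=0,ax=None,pitch=None):
    "shift/turn for cap axis over AX at handle angle phi"
    ax=AX if ax is None else ax
    s=manip.get_state(); A=rot(s['ee_rot']); T=s['eef_pos']; tgt=np.r_[ax+.096*ang(phi)[:2],T[2]+dz]
    print('go shift(mm)',(1e3*A.T@(tgt-T)).round(2),'turn',np.degrees(R.from_matrix(A.T@down(phi)).as_rotvec()).round(2))
E
python3 - <<'E'
from fit import *
st(); go(139.2); shot('wrist','w6'); handle('w6'); shot('scene','scene6'); shot('top','top6')
E
```

```text
t: 9.6
eef_pos: [0.5481, 0.0977, 0.0946]
ee_rot: [1.095, 2.934, -0.006]
contact_force: [0.5, -0.2, -3.6]
opening: 0.265
gripper_force: 59.7
 phi 139.08 left 35.4 cap xy err(mm) [ 0.1 -0.1] capz rel mouth -62.2 F [ 0.5 -0.2 -3.6] M [ 0.18  0.23 -0.02] tilt x -0.6 t 9.6
go shift(mm) [ 0.2  -0.19 -0.  ] turn [ 0.01  0.6  -0.12]
w6 handle: pitch -0.53 ztop at 0 -0.0485 yaw 0.03 end x 0.0731
```

```bash
python3 -m crank '[{"delta_pos":[0,0,-0.005],"rot":[0,0,0],"jaw":1},{"delta_pos":[0,0,-0.004],"rot":[0,0,0],"jaw":1},{"delta_pos":[0,0,-0.0025],"rot":[0,0,0],"jaw":1},{"delta_pos":[0,0,0],"rot":[0,0,0],"jaw":1}]' >/dev/null; python3 -c 'from fit import *;st()'; python3 -m crank '[{"delta_pos":[0,0,-0.001],"rot":[0,0,0],"jaw":1},{"delta_pos":[0,0,0],"rot":[0,0,0],"jaw":1}]'>/dev/null; python3 -c 'from fit import *;st()'; python3 -m crank '[{"delta_pos":[0,0,-0.001],"rot":[0,0,0],"jaw":1},{"delta_pos":[0,0,0],"rot":[0,0,0],"jaw":1}]'>/dev/null; python3 -c 'from fit import *;st()'
```

```text
phi 139.06 left 35.4 cap xy err(mm) [ 0.9 -0.1] capz rel mouth -50.6 F [ 0.4  1.2 -3.1] M [0.15 0.24 0.01] tilt x -0.63 t 10.25
 phi 139.06 left 35.4 cap xy err(mm) [ 0.5 -0.1] capz rel mouth -50.1 F [-0.2 -0.8 -3.6] M [ 0.19  0.18 -0.03] tilt x -0.59 t 10.5
 phi 139.06 left 35.4 cap xy err(mm) [ 0.7 -0.1] capz rel mouth -49.0 F [-0.3 -0.1 -3.5] M [0.23 0.22 0.01] tilt x -0.61 t 10.75
```

```bash
python3 -m crank '[{"delta_pos":[0,0,-0.001],"rot":[0,0,0],"jaw":1},{"delta_pos":[0,0,0],"rot":[0,0,0],"jaw":1}]'>/dev/null; python3 -c 'from fit import *;st()'; python3 -m crank '[{"delta_pos":[0,0,-0.001],"rot":[0,0,0],"jaw":1},{"delta_pos":[0,0,0],"rot":[0,0,0],"jaw":1}]'>/dev/null; python3 -c 'from fit import *;st()';  python3 -m crank '[{"delta_pos":[0,0,-0.001],"rot":[0,0,0],"jaw":1},{"delta_pos":[0,0,0],"rot":[0,0,0],"jaw":1}]'>/dev/null; python3 -c 'from fit import *;st()'
```

```text
phi 139.06 left 35.4 cap xy err(mm) [ 0.7 -0.1] capz rel mouth -47.9 F [ 0.3 -0.2 -2.8] M [ 0.2   0.21 -0.02] tilt x -0.61 t 11.0
 phi 139.06 left 35.4 cap xy err(mm) [ 0.5 -0.1] capz rel mouth -47.1 F [-0.4 -0.1 -3.2] M [0.17 0.31 0.01] tilt x -0.59 t 11.25
 phi 139.06 left 35.4 cap xy err(mm) [ 0.3 -0.2] capz rel mouth -46.2 F [ 0.5 -1.3 -4.3] M [ 0.14  0.32 -0.07] tilt x -0.58 t 11.5
```

```bash
python3 -m crank '[{"delta_pos":[0,0,-0.001],"rot":[0,0,0],"jaw":1},{"delta_pos":[0,0,0],"rot":[0,0,0],"jaw":1}]'>/dev/null; python3 -c 'from fit import *;st()'; python3 -m crank '[{"delta_pos":[0,0,-0.001],"rot":[0,0,0],"jaw":1},{"delta_pos":[0,0,0],"rot":[0,0,0],"jaw":1}]'>/dev/null; python3 -c 'from fit import *;st()'
```

```text
phi 139.04 left 35.5 cap xy err(mm) [ 0.5 -0.3] capz rel mouth -44.9 F [-0.6 -1.5 -3.3] M [ 0.03  0.37 -0.23] tilt x -0.61 t 11.75
 phi 139.05 left 35.5 cap xy err(mm) [ 0.6 -0.2] capz rel mouth -43.9 F [ 0.2 -2.  -4.5] M [-0.01  0.25 -0.23] tilt x -0.61 t 12.0
```

```bash
python3 -m crank '[{"delta_pos":[0,0,-0.001],"rot":[0,0,0],"jaw":1},{"delta_pos":[0,0,0],"rot":[0,0,0],"jaw":1}]'>/dev/null; python3 -c 'from fit import *;st()'; python3 -m crank '[{"delta_pos":[0,0,-0.001],"rot":[0,0,0],"jaw":1},{"delta_pos":[0,0,0],"rot":[0,0,0],"jaw":1}]'>/dev/null; python3 -c 'from fit import *;st();shot("wrist","w7");handle("w7");shot("scene","scene7")
P,p,d=cloud("scene7")
a=cv2.imread("pics/scene7.png")[130:210,260:350];cv2.imwrite("pics/v7.png",cv2.resize(a,None,fx=6,fy=6,interpolation=cv2.INTER_CUBIC))'
```

```text
phi 139.05 left 35.4 cap xy err(mm) [ 0.5 -0.2] capz rel mouth -43.0 F [ 0.4 -2.1 -5. ] M [-0.02  0.34 -0.24] tilt x -0.61 t 12.25
 phi 139.06 left 35.4 cap xy err(mm) [ 0.5 -0.2] capz rel mouth -42.0 F [ 0.4 -3.2 -4.4] M [-0.1   0.28 -0.2 ] tilt x -0.6 t 12.5
w7 handle: pitch -0.92 ztop at 0 -0.0484 yaw -0.04 end x 0.0732
```

View pics/v7.png

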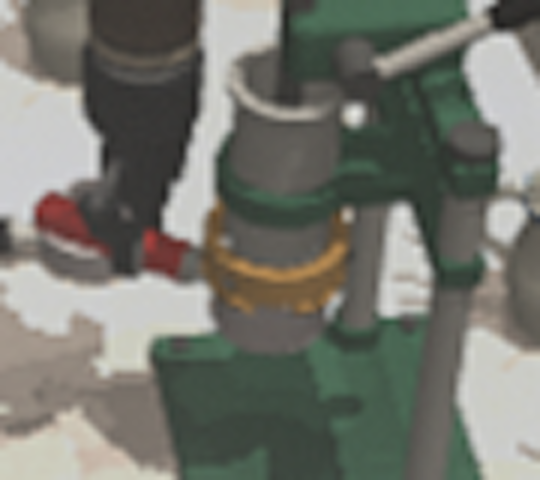

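The crop shows the cap's cup centred under the brass collar (275,320) and level, with the handle held at left (170,250). It has risen past the sill, so the lugs are in the gaps. I'll relieve the small sideways force and go on up.

```bash
python3 -m crank '[{"delta_pos":[-0.0005,-0.0005,0],"rot":[0,-0.4,0],"jaw":1},{"delta_pos":[0,0,0],"rot":[0,0,0],"jaw":1}]'>/dev/null; python3 -c 'from fit import *;st()';python3 -m crank '[{"delta_pos":[0,0,-0.001],"rot":[0,0,0],"jaw":1},{"delta_pos":[0,0,-0.001],"rot":[0,0,0],"jaw":1},{"delta_pos":[0,0,0],"rot":[0,0,0],"jaw":1}]'>/dev/null; python3 -c 'from fit import *;st()'; python3 -m crank '[{"delta_pos":[0,0,-0.001],"rot":[0,0,0],"jaw":1},{"delta_pos":[0,0,-0.001],"rot":[0,0,0],"jaw":1},{"delta_pos":[0,0,0],"rot":[0,0,0],"jaw":1}]'>/dev/null; python3 -c 'from fit import *;st()'
```

```text
phi 139.08 left 35.4 cap xy err(mm) [ 0.8 -0.7] capz rel mouth -41.2 F [ 1.5 -2.3 -4.2] M [-0.03  0.34 -0.2 ] tilt x -1.03 t 12.85
 phi 139.07 left 35.4 cap xy err(mm) [ 0.5 -0.7] capz rel mouth -39.7 F [ 2.1 -1.5 -8. ] M [ 0.16  0.27 -0.15] tilt x -0.99 t 13.22
 phi 139.06 left 35.4 cap xy err(mm) [ 0.1 -0.6] capz rel mouth -37.6 F [ 1.7 -0.8 -7.2] M [ 0.2   0.43 -0.13] tilt x -0.95 t 13.6
```

```bash
python3 -m crank '[{"delta_pos":[0,0,-0.001],"rot":[0,0,0],"jaw":1},{"delta_pos":[0,0,-0.001],"rot":[0,0,0],"jaw":1},{"delta_pos":[0,0,-0.001],"rot":[0,0,0],"jaw":1},{"delta_pos":[0,0,0],"rot":[0,0,0],"jaw":1}]'>/dev/null; python3 -c 'from fit import *;st()'; python3 -m crank '[{"delta_pos":[0,0,-0.001],"rot":[0,0,0],"jaw":1},{"delta_pos":[0,0,-0.001],"rot":[0,0,0],"jaw":1},{"delta_pos":[0,0,0],"rot":[0,0,0],"jaw":1}]'>/dev/null; python3 -c 'from fit import *;st();shot("wrist","w8");handle("w8")';python3 -m crank '[{"delta_pos":[0,0,-0.001],"rot":[0,0,0],"jaw":1},{"delta_pos":[0,0,0],"rot":[0,0,0],"jaw":1}]'>/dev/null; python3 -c 'from fit import *;st()'
```

```text
phi 139.06 left 35.4 cap xy err(mm) [-0.2 -0.5] capz rel mouth -34.7 F [-1.6 -0.3 -7. ] M [ 0.39  0.72 -0.11] tilt x -0.93 t 14.1
 phi 139.06 left 35.4 cap xy err(mm) [-0.2 -0.4] capz rel mouth -32.6 F [-2.9  1.  -7.5] M [ 0.56  0.88 -0.15] tilt x -0.93 t 14.47
w8 handle: pitch -4.71 ztop at 0 -0.0482 yaw 0.01 end x 0.0734
 phi 139.05 left 35.5 cap xy err(mm) [-0.2 -0.5] capz rel mouth -31.8 F [-3.2  1.  -8.9] M [ 0.61  0.98 -0.22] tilt x -0.93 t 14.78
```

```bash
python3 -m crank '[{"delta_pos":[-0.0007,0,0],"rot":[0,-0.95,0],"jaw":1},{"delta_pos":[-0.0007,0,0],"rot":[0,-0.95,0],"jaw":1},{"delta_pos":[0,0,0],"rot":[0,0,0],"jaw":1}]'>/dev/null; python3 -c 'from fit import *;st();shot("wrist","w9");handle("w9")'; python3 -m crank '[{"delta_pos":[-0.0007,0,0],"rot":[0,-0.95,0],"jaw":1},{"delta_pos":[-0.0007,0,0],"rot":[0,-0.95,0],"jaw":1},{"delta_pos":[0,0,0],"rot":[0,0,0],"jaw":1}]'>/dev/null; python3 -c 'from fit import *;st();shot("wrist","w10");handle("w10")'
```

```text
phi 139.08 left 35.4 cap xy err(mm) [ 1.1 -1.5] capz rel mouth -28.1 F [-3.   0.6 -8.7] M [ 0.63  1.06 -0.25] tilt x -2.92 t 15.15
w9 handle: pitch -6.94 ztop at 0 -0.048 yaw 0.01 end x 0.0736
 phi 139.09 left 35.4 cap xy err(mm) [ 2.3 -2.3] capz rel mouth -24.6 F [-3.8  0.8 -7.9] M [ 0.48  1.1  -0.33] tilt x -4.84 t 15.57
w10 handle: pitch -8.87 ztop at 0 -0.0479 yaw 0.1 end x 0.0739
```

The cap is drooping in the grip (pads slipping in pitch, about 4° tilt), so it isn't really rising any more. I won't force it. I'll lower it, stand it on the extruder base and re-grip closer to the axis with the gripper leaning outward, so it can carry the seal load.

```bash
python3 -m crank '[{"delta_pos":[0.0006,0,0.007],"rot":[0,0,0],"jaw":1},{"delta_pos":[0.0008,0,0.009],"rot":[0,0,0],"jaw":1},{"delta_pos":[0.0008,0,0.01],"rot":[0,0,0],"jaw":1},{"delta_pos":[0,0,0],"rot":[0,0,0],"jaw":1}]'; python3 -c 'from fit import *;s,A,c=st();shot("wrist","w11");handle("w11")
print("world down in tool",A.T@[0,0,-1]); shot("scene","scene11")
P,p,d=cloud("scene11"); w=(d>0)&(np.hypot(P[...,0]-.62,P[...,1]-.035)<.06)&(P[...,2]>.09)&(P[...,2]<.172)
q=P[w]; print(w.sum(),np.percentile(q,[1,50,99],axis=0).round(4).tolist())'
```

```text
t: 16.12
eef_pos: [0.5512, 0.0953, 0.0985]
ee_rot: [1.07, 2.869, -0.045]
contact_force: [-0.4, 0.2, -3.8]
opening: 0.27
gripper_force: 59.6
 phi 139.09 left 35.4 cap xy err(mm) [ 3.  -2.4] capz rel mouth -51.1 F [-0.4  0.2 -3.8] M [0.22 0.27 0.01] tilt x -4.84 t 16.12
w11 handle: pitch -8.59 ztop at 0 -0.0477 yaw -0.05 end x 0.074
world down in tool [ 8.45537796e-02 -3.29162162e-04  9.96418863e-01]
234 [[0.5689, -0.0072, 0.1091], [0.606, 0.013, 0.1353], [0.6542, 0.0714, 0.1604]]
```

```bash
python3 -m crank '[{"delta_pos":[-0.0012,0,0],"rot":[0,-1.9,0],"jaw":1},{"delta_pos":[-0.0012,0,0],"rot":[0,-1.9,0],"jaw":1},{"delta_pos":[0.0031,0,0.0207],"rot":[0,0,0],"jaw":1},{"delta_pos":[0.0031,0,0.0207],"rot":[0,0,0],"jaw":1},{"delta_pos":[0.0031,0,0.0207],"rot":[0,0,0],"jaw":1},{"delta_pos":[0.0031,0,0.0207],"rot":[0,0,0],"jaw":1},{"delta_pos":[0.0015,0,0.009],"rot":[0,0,0],"jaw":1},{"delta_pos":[0,0,0],"rot":[0,0,0],"jaw":1}]' >/dev/null; python3 -c 'from fit import *;s,A,c=st();shot("wrist","w12");handle("w12");print(s["eef_pos"],A.T@[0,0,-1])'; python3 -m crank '[{"delta_pos":[0.0002,0,0.0015],"rot":[0,0,0],"jaw":1},{"delta_pos":[0.0002,0,0.0015],"rot":[0,0,0],"jaw":1},{"delta_pos":[0,0,0],"rot":[0,0,0],"jaw":1}]'>/dev/null; python3 -c 'from fit import *;st()'; python3 -m crank '[{"delta_pos":[0.0002,0,0.0015],"rot":[0,0,0],"jaw":1},{"delta_pos":[0,0,0],"rot":[0,0,0],"jaw":1}]'>/dev/null; python3 -c 'from fit import *;st()'
```

```text
phi 139.09 left 35.4 cap xy err(mm) [ 3.2 -3.2] capz rel mouth -137.6 F [ 0.4  0.5 -3.5] M [0.22 0.32 0.01] tilt x -8.55 t 17.23
w12 handle: pitch -8.7 ztop at 0 -0.0472 yaw -0.02 end x 0.0745
[0.55190971 0.09395346 0.0058454 ] [1.49279490e-01 7.61473154e-04 9.88794748e-01]
 phi 139.06 left 35.4 cap xy err(mm) [ 3.8 -3.4] capz rel mouth -139.9 F [ 0.3 -0.1 -4. ] M [0.31 0.3  0.05] tilt x -8.59 t 17.65
 phi 139.06 left 35.4 cap xy err(mm) [ 3.4 -3.4] capz rel mouth -141.9 F [-0.3  0.1 -3.4] M [ 0.31  0.33 -0.01] tilt x -8.56 t 17.9
```

```bash
python3 -m crank '[{"delta_pos":[0.0002,0,0.001],"rot":[0,0,0],"jaw":1},{"delta_pos":[0,0,0],"rot":[0,0,0],"jaw":1}]'>/dev/null; python3 -c 'from fit import *;st()'; python3 -m crank '[{"delta_pos":[0.0002,0,0.001],"rot":[0,0,0],"jaw":1},{"delta_pos":[0,0,0],"rot":[0,0,0],"jaw":1}]'>/dev/null; python3 -c 'from fit import *;s,A,c=st();shot("wrist","w13");handle("w13");print(s["eef_pos"])'
```

```text
phi 139.06 left 35.4 cap xy err(mm) [ 3.4 -3.4] capz rel mouth -143.0 F [ 0.5 -0.7 -3.7] M [ 0.32  0.33 -0.02] tilt x -8.56 t 18.15
 phi 139.06 left 35.4 cap xy err(mm) [ 3.7 -3.3] capz rel mouth -143.5 F [-1.5  1.1 -0.3] M [ 0.18  0.41 -0.01] tilt x -8.58 t 18.4
w13 handle: pitch -8.42 ztop at 0 -0.048 yaw 0.08 end x 0.0739
[ 5.52461663e-01  9.39111934e-02 -7.13035813e-05]
```

```bash
cat >> fit.py <<'E'
def lean(phi,al):
    h=ang(phi); z=np.array([0,0,1.]); a=np.radians(al); x=np.cos(a)*h-np.sin(a)*z; zt=-np.cos(a)*z-np.sin(a)*h
    return np.c_[x,np.cross(zt,x),zt]
E
python3 -m crank '[{"delta_pos":[0,0,0],"rot":[0,0,0],"jaw":0},{"delta_pos":[0,0,0],"rot":[0,0,0],"jaw":0},{"delta_pos":[0,0,0],"rot":[0,0,0],"jaw":0},{"delta_pos":[0,0,0],"rot":[0,0,0],"jaw":0},{"delta_pos":[0,0,0],"rot":[0,0,0],"jaw":0}]'
python3 - <<'E'
from fit import *
T,A=tool(); h=ang(139.06); P=T+A@[0,0,-.037]; P[2]=.036
ax=P-.0935*h; print('cap axis',ax); B=lean(139.06,18); tgt=ax+.078*h+.041*B[:,2]; plan(tgt,B); print(tgt)
shot('wrist','w14'); shot('scene','scene14')
P,p,d=cloud('scene14')
w=(d>0)&(np.hypot(P[...,0]-ax[0],P[...,1]-ax[1])<.05)&(P[...,2]>.022)&(P[...,2]<.044); q=P[w]; print(w.sum(),circ(q,.038,ax[:2]))
n=(d>0)&(np.hypot(P[...,0]-ax[0],P[...,1]-ax[1])<.05)&(P[...,2]>.058)&(P[...,2]<.075);q=P[n];print(n.sum(),cv2.minEnclosingCircle(q[:,:2].astype(np.float32)))
E
```

```text
t: 19.08
eef_pos: [0.5524, 0.0939, -0.0003]
ee_rot: [1.049, 2.81, -0.079]
contact_force: [-0.0, -0.2, -0.5]
opening: 0.996
gripper_force: 0.0
cap axis [0.6188309  0.03623224 0.036     ]
shift [-0.022 -0.     0.006] turn [ 0.01 -9.39  0.01] phi 139.07 pos [ 5.524e-01  9.390e-02 -3.000e-04] F [-0.05 -0.21 -0.54] M [0.06 0.03 0.  ] open 0.996 t 19.07
[ 0.56948064  0.07904112 -0.00299332]
135 [0.61901955 0.03599053]
71 ((0.6201251149177551, 0.03710700944066048), 0.03291412070393562)
```

```bash
python3 -m crank '[{"delta_pos":[0,0,0],"rot":[0,-4.7,0],"jaw":0},{"delta_pos":[0,0,0],"rot":[0,-4.7,0],"jaw":0},{"delta_pos":[0,0,0],"rot":[0,0,0],"jaw":0}]' >/dev/null; python3 - <<'E'
from fit import *
B=lean(139.06,18); plan([ 0.56948064,0.07904112,-0.00299332],B)
E
```

```text
shift [-0.0228  0.0008  0.0092] turn [-0.09 -0.11  0.19] phi 139.26 pos [ 0.5504  0.0944 -0.0012] F [-0.25  0.69 -0.29] M [0.09 0.14 0.01] open 0.999 t 19.55
```

```bash
python3 -m crank '[{"delta_pos":[-0.011,0,0.0045],"rot":[0,0,0],"jaw":0},{"delta_pos":[-0.011,0,0.004],"rot":[0,0,0],"jaw":0},{"delta_pos":[0,0,0],"rot":[0,0,0],"jaw":0},{"delta_pos":[0,0,0],"rot":[0,0,0],"jaw":1},{"delta_pos":[0,0,0],"rot":[0,0,0],"jaw":1},{"delta_pos":[0,0,0],"rot":[0,0,0],"jaw":1},{"delta_pos":[0,0,0],"rot":[0,0,0],"jaw":1},{"delta_pos":[0,0,0],"rot":[0,0,0],"jaw":1}]'; python3 - <<'E'
from fit import *
B=lean(139.06,18); plan([ 0.56948064,0.07904112,-0.00299332],B)
shot('wrist','w15');handle('w15'); shot('scene','scene15')
P,p,d=cloud('scene15'); ax=np.array([.619,.036])
w=(d>0)&(np.hypot(P[...,0]-ax[0],P[...,1]-ax[1])<.05)&(P[...,2]>.022)&(P[...,2]<.044); q=P[w]; print(w.sum(),circ(q,.038,ax[:2]))
E
```

```text
t: 20.55
eef_pos: [0.5699, 0.0786, -0.0015]
ee_rot: [0.994, 2.664, -0.158]
contact_force: [-1.7, 0.5, 2.6]
opening: 0.273
gripper_force: 60.2
shift [0.001  0.     0.0012] turn [-0.01 -0.01  0.01] phi 139.07 pos [ 0.5699  0.0786 -0.0015] F [-1.71  0.53  2.65] M [ 0.14  0.31 -0.02] open 0.273 t 20.55
w15 handle: pitch -18.0 ztop at 0 -0.0513 yaw 0.04 end x 0.0867
122 [0.61755425 0.03516893]
```

```bash
cat >> fit.py <<'E'
O=None
def cap(tag='',rel=18.0,o=None):
    "rigid cap pose from tool; rel = pitch of cap in tool"
    T,A=tool(); s=manip.get_state()
    o=np.load('o.npy') if o is None else o
    C=T+A@o; phi=np.degrees(np.arctan2(A[1,0],A[0,0])); al=np.degrees(np.arcsin(-A[2,0]))
    print(tag,'phi',phi.round(2),'lean',al.round(2),'cap err mm',((C-[.6207,.0347,.175])*1e3).round(1),'F',s['contact_force'].round(1),'M',s['torque'].round(2),'t',round(s['t'],2)); return C,A
E
python3 - <<'E'
from fit import *
T,A=tool(); np.save('o.npy',A.T@(np.array([.6186,.0358,.016])-T)); cap()
E
python3 -m crank '[{"delta_pos":[-0.003,0,-0.01],"rot":[0,0,0],"jaw":1},{"delta_pos":[-0.0065,0,-0.02],"rot":[0,0,0],"jaw":1},{"delta_pos":[-0.0065,0,-0.02],"rot":[0,0,0],"jaw":1},{"delta_pos":[-0.0065,0,-0.02],"rot":[0,0,0],"jaw":1},{"delta_pos":[-0.0065,0,-0.02],"rot":[0,0,0],"jaw":1},{"delta_pos":[-0.0025,0.0005,-0.0073],"rot":[0,0,0],"jaw":1},{"delta_pos":[0,0,0],"rot":[0,0,0],"jaw":1},{"delta_pos":[0,0,0],"rot":[0,0,0],"jaw":1}]' >/dev/null; python3 - <<'E'
from fit import *
C,A=cap();shot('wrist','w16');handle('w16'); shot('scene','scene16'); print(A.T@[0,0,1])
P,p,d=cloud('scene16'); ax=C[:2]
w=(d>0)&(np.hypot(P[...,0]-ax[0],P[...,1]-ax[1])<.05)&(P[...,2]>C[2]+.006)&(P[...,2]<C[2]+.028); q=P[w]; print(w.sum(),circ(q,.038,ax[:2]))
E
```

```text
phi 139.08 lean 17.99 cap err mm [  -2.1    1.1 -159. ] F [-1.9  1.5  2.5] M [ 0.11  0.28 -0.05] t 20.65
 phi 139.08 lean 17.91 cap err mm [ -2.8   1.2 -58.2] F [-0.4  0.3 -3.4] M [ 0.31  0.38 -0.04] t 21.65
w16 handle: pitch -18.16 ztop at 0 -0.0515 yaw 0.1 end x 0.0866
[-0.30744349 -0.00184613 -0.95156455]
110 [0.61894611 0.0371029 ]
```

```bash
python3 -m crank '[{"delta_pos":[-0.0028,0.0001,0.0009],"rot":[0,0,0],"jaw":1},{"delta_pos":[-0.0012,0,-0.0038],"rot":[0,0,0],"jaw":1},{"delta_pos":[-0.0009,0,-0.0028],"rot":[0,0,0],"jaw":1},{"delta_pos":[0,0,0],"rot":[0,0,0],"jaw":1}]' >/dev/null; python3 -c 'from fit import *;cap()'; python3 -m crank '[{"delta_pos":[-0.0006,0,-0.0019],"rot":[0,0,0],"jaw":1},{"delta_pos":[0,0,0],"rot":[0,0,0],"jaw":1}]' >/dev/null; python3 -c 'from fit import *;cap()'; python3 -m crank '[{"delta_pos":[-0.0006,0,-0.0019],"rot":[0,0,0],"jaw":1},{"delta_pos":[0,0,0],"rot":[0,0,0],"jaw":1}]' >/dev/null; python3 -c 'from fit import *;cap()'
```

```text
phi 139.05 lean 18.01 cap err mm [  0.7  -0.4 -49.6] F [-0.2  0.7 -3.4] M [0.31 0.41 0.03] t 22.25
 phi 139.06 lean 17.95 cap err mm [ -0.   -0.4 -48.3] F [-1.7  0.9 -4.4] M [ 0.48  0.65 -0.04] t 22.5
 phi 139.06 lean 17.9 cap err mm [ -0.5  -0.5 -47. ] F [-1.3  1.  -7.6] M [0.81 0.89 0.04] t 22.75
```

```bash
python3 -m crank '[{"delta_pos":[0.0009,0,0.0028],"rot":[0,0,0],"jaw":1},{"delta_pos":[0.0011,0,-0.0003],"rot":[0,0,0],"jaw":1},{"delta_pos":[-0.0006,0,-0.0019],"rot":[0,0,0],"jaw":1},{"delta_pos":[0,0,0],"rot":[0,0,0],"jaw":1}]' >/dev/null; python3 -c 'from fit import *;cap()'; python3 -m crank '[{"delta_pos":[-0.0004,0,-0.0012],"rot":[0,0,0],"jaw":1},{"delta_pos":[0,0,0],"rot":[0,0,0],"jaw":1}]' >/dev/null; python3 -c 'from fit import *;cap();shot("wrist","w17");handle("w17")'
```

```text
phi 139.04 lean 17.99 cap err mm [ -0.4   0.3 -46.8] F [-0.7 -0.2 -4.6] M [ 0.57  0.65 -0.05] t 23.25
 phi 139.06 lean 17.96 cap err mm [ -0.7   0.3 -46.1] F [ 0.3  0.3 -7.4] M [0.81 0.8  0.  ] t 23.5
w17 handle: pitch -18.64 ztop at 0 -0.0513 yaw -0.06 end x 0.0864
```

```bash
python3 -c 'import numpy as np;print(np.load("o.npy"))'; python3 -m crank '[{"delta_pos":[0.0001,0.0011,0.0004],"rot":[0.31,0,0.95],"jaw":1},{"delta_pos":[0,0,0],"rot":[0,0,0],"jaw":1}]' >/dev/null; python3 -c 'from fit import *;cap()'; python3 -m crank '[{"delta_pos":[0,0.0011,0],"rot":[0.31,0,0.95],"jaw":1},{"delta_pos":[0,0,0],"rot":[0,0,0],"jaw":1}]' >/dev/null; python3 -c 'from fit import *;cap()'; python3 -m crank '[{"delta_pos":[0,0.0011,0],"rot":[0.31,0,0.95],"jaw":1},{"delta_pos":[0,0,0],"rot":[0,0,0],"jaw":1}]' >/dev/null; python3 -c 'from fit import *;cap()';  python3 -m crank '[{"delta_pos":[0,0.0011,0],"rot":[0.31,0,0.95],"jaw":1},{"delta_pos":[0,0,0],"rot":[0,0,0],"jaw":1}]' >/dev/null; python3 -c 'from fit import *;cap();shot("wrist","w18");handle("w18")'
```

```text
[-0.06708844 -0.00045711  0.00333289]
 phi 138.02 lean 18.0 cap err mm [ -0.4   0.2 -45.7] F [-2.6  0.7 -3.1] M [ 0.4   0.77 -0.28] t 23.8
 phi 137.05 lean 18.01 cap err mm [ -0.3   0.3 -45.7] F [-2.9  0.  -2.6] M [ 0.37  0.72 -0.22] t 24.05
 phi 136.05 lean 18.01 cap err mm [ -0.2   0.3 -45.9] F [-3.5  1.1 -2.6] M [ 0.37  0.71 -0.29] t 24.3
 phi 135.06 lean 18.01 cap err mm [ -0.2   0.3 -46. ] F [-3.6  0.9 -3.2] M [ 0.33  0.65 -0.19] t 24.55
w18 handle: pitch -18.12 ztop at 0 -0.0513 yaw -0.01 end x 0.0868
```

```bash
python3 -m crank '[{"delta_pos":[0.0003,0,-0.0013],"rot":[0,0,0],"jaw":1},{"delta_pos":[0,0,0],"rot":[0,0,0],"jaw":1}]' >/dev/null; python3 -c 'from fit import *;cap()'; python3 -m crank '[{"delta_pos":[0.0001,0,-0.0012],"rot":[0,0,0],"jaw":1},{"delta_pos":[0,0,0],"rot":[0,0,0],"jaw":1}]' >/dev/null; python3 -c 'from fit import *;cap()'; python3 -m crank '[{"delta_pos":[-0.0003,0,-0.001],"rot":[0,0,0],"jaw":1},{"delta_pos":[0,0,0],"rot":[0,0,0],"jaw":1}]' >/dev/null; python3 -c 'from fit import *;cap();shot("wrist","w19");handle("w19")'
```

```text
phi 135.07 lean 18.04 cap err mm [ -0.6   0.5 -44.7] F [-1.1 -1.2 -4. ] M [ 0.27  0.5  -0.18] t 24.85
 phi 135.07 lean 18.04 cap err mm [ -1.    0.7 -43.6] F [ 0.  -3.5 -4.4] M [ 0.12  0.53 -0.23] t 25.1
 phi 135.06 lean 18.02 cap err mm [ -1.2   0.7 -42.7] F [ 0.6 -2.8 -4.9] M [-0.01  0.47 -0.26] t 25.35
w19 handle: pitch -18.34 ztop at 0 -0.0513 yaw 0.0 end x 0.0864
```

```bash
python3 -m crank '[{"delta_pos":[-0.0004,0.0009,0.0001],"rot":[0.31,0,0.95],"jaw":1},{"delta_pos":[0,0,0],"rot":[0,0,0],"jaw":1}]' >/dev/null; python3 -c 'from fit import *;cap()'; python3 -m crank '[{"delta_pos":[0,0.0011,0],"rot":[0.31,0,0.95],"jaw":1},{"delta_pos":[0,0,0],"rot":[0,0,0],"jaw":1}]' >/dev/null; python3 -c 'from fit import *;cap()'; python3 -m crank '[{"delta_pos":[-0.0003,0,-0.001],"rot":[0,0,0],"jaw":1},{"delta_pos":[-0.0003,0,-0.001],"rot":[0,0,0],"jaw":1},{"delta_pos":[0,0,0],"rot":[0,0,0],"jaw":1}]' >/dev/null; python3 -c 'from fit import *;cap();shot("wrist","w20");handle("w20")'
```

```text
phi 134.06 lean 18.01 cap err mm [ -1.1   0.7 -42.6] F [-0.7 -3.3 -4.5] M [ 0.09  0.5  -0.23] t 25.65
 phi 133.07 lean 18.01 cap err mm [ -1.1   0.7 -42.7] F [ 0.1 -3.2 -3.4] M [ 0.04  0.54 -0.29] t 25.9
 phi 133.08 lean 17.97 cap err mm [ -1.3   0.8 -41.2] F [ 2.4 -3.8 -7.4] M [ 0.41  0.54 -0.1 ] t 26.27
w20 handle: pitch -18.58 ztop at 0 -0.0513 yaw 0.08 end x 0.0866
```

```bash
python3 -m crank '[{"delta_pos":[-0.0008,0,0.0003],"rot":[0,-0.3,0],"jaw":1},{"delta_pos":[0,0,0],"rot":[0,0,0],"jaw":1}]' >/dev/null; python3 -c 'from fit import *;cap()'; python3 -m crank '[{"delta_pos":[-0.0003,0,-0.001],"rot":[0,0,0],"jaw":1},{"delta_pos":[-0.0003,0,-0.001],"rot":[0,0,0],"jaw":1},{"delta_pos":[0,0,0],"rot":[0,0,0],"jaw":1}]' >/dev/null; python3 -c 'from fit import *;cap();shot("wrist","w21");handle("w21")'
```

```text
phi 133.08 lean 18.25 cap err mm [ -1.2   0.5 -40.9] F [ 1.1 -0.5 -9.3] M [0.7  0.68 0.  ] t 26.57
 phi 133.06 lean 18.26 cap err mm [ -1.1   0.4 -38.4] F [-1.5  1.5 -8.5] M [ 0.87  0.87 -0.06] t 26.95
w21 handle: pitch -18.51 ztop at 0 -0.0513 yaw 0.01 end x 0.0865
```

```bash
python3 -m crank '[{"delta_pos":[0.0001,0,-0.0011],"rot":[0,-0.1,0],"jaw":1},{"delta_pos":[-0.0003,0,-0.001],"rot":[0,-0.1,0],"jaw":1},{"delta_pos":[0,0,0],"rot":[0,0,0],"jaw":1}]' >/dev/null; python3 -c 'from fit import *;cap();shot("wrist","w22");handle("w22")';  python3 -m crank '[{"delta_pos":[-0.0001,0,-0.0011],"rot":[0,-0.1,0],"jaw":1},{"delta_pos":[-0.0003,0,-0.001],"rot":[0,-0.1,0],"jaw":1},{"delta_pos":[0,0,0],"rot":[0,0,0],"jaw":1}]' >/dev/null; python3 -c 'from fit import *;cap();shot("wrist","w23");handle("w23")'
```

```text
phi 133.06 lean 18.52 cap err mm [ -0.9   0.4 -35.7] F [-0.3 -0.6 -8.4] M [ 0.71  0.77 -0.09] t 27.38
w22 handle: pitch -18.53 ztop at 0 -0.0514 yaw 0.04 end x 0.0864
 phi 133.06 lean 18.73 cap err mm [ -1.2   0.5 -33.4] F [ 0.1 -2.6 -8.1] M [ 0.41  0.58 -0.17] t 27.8
w23 handle: pitch -19.58 ztop at 0 -0.0513 yaw -0.0 end x 0.0865
```

```bash
python3 -m crank '[{"delta_pos":[-0.0007,0,-0.0004],"rot":[0,-0.4,0],"jaw":1},{"delta_pos":[-0.0004,0,-0.0004],"rot":[0,-0.4,0],"jaw":1},{"delta_pos":[0,0,0],"rot":[0,0,0],"jaw":1}]' >/dev/null; python3 -c 'from fit import *;cap();shot("wrist","w24");handle("w24")';  python3 -m crank '[{"delta_pos":[-0.0003,0,-0.001],"rot":[0,-0.1,0],"jaw":1},{"delta_pos":[0,0,0],"rot":[0,0,0],"jaw":1}]' >/dev/null; python3 -c 'from fit import *;cap();shot("wrist","w25");handle("w25")'
```

```text
phi 133.09 lean 19.51 cap err mm [ -1.1   0.4 -31.6] F [ 1.5 -3.3 -9.2] M [ 0.49  0.67 -0.15] t 28.23
w24 handle: pitch -20.93 ztop at 0 -0.0512 yaw -0.03 end x 0.0861
 phi 133.07 lean 19.59 cap err mm [ -1.2   0.5 -30.5] F [ 0.2 -1.7 -8.3] M [ 0.58  0.72 -0.19] t 28.52
w25 handle: pitch -21.8 ztop at 0 -0.0512 yaw 0.02 end x 0.0859
```

The cap is nearly up (about −35.7 mm), but the pads slip in pitch again at the seal's load. One more re-grip, closer in and leaning about 40°, gives a shorter lever and a longer pad patch. I'll lower it to the base again.

```bash
python3 -m crank '[{"delta_pos":[0.0027,0,0.0075],"rot":[0,0,0],"jaw":1},{"delta_pos":[0.0027,0,0.0075],"rot":[0,0,0],"jaw":1},{"delta_pos":[0.0034,0,0.0094],"rot":[0,0,0],"jaw":1},{"delta_pos":[-0.0006,0,0],"rot":[0,-1,0],"jaw":1},{"delta_pos":[-0.0006,0,0],"rot":[0,-1,0],"jaw":1},{"delta_pos":[0,0,0],"rot":[0,0,0],"jaw":1}]' >/dev/null; python3 -c 'from fit import *;C,A=cap();shot("wrist","w26");handle("w26");T,A=tool();print(T,A.T@[0,0,-1])
q=np.array([0,0,-.0512]);print("handle top z",(T+A@q)[2],"cap z",(T+A@q)[2]-.031)'
```

```text
phi 133.12 lean 21.63 cap err mm [ -0.7   0.8 -53.6] F [ 0.6 -0.9 -3.4] M [ 0.45  0.4  -0.03] t 29.32
w26 handle: pitch -21.51 ztop at 0 -0.0511 yaw -0.06 end x 0.0861
[0.57697962 0.08218136 0.09992996] [ 3.68483351e-01 -4.63220859e-04  9.29634232e-01]
handle top z 0.14752723355591896 cap z 0.11652723355591896
```

```bash
python3 -m crank '[{"delta_pos":[0.0073,0,0.0183],"rot":[0,0,0],"jaw":1},{"delta_pos":[0.0073,0,0.0183],"rot":[0,0,0],"jaw":1},{"delta_pos":[0.0073,0,0.0183],"rot":[0,0,0],"jaw":1},{"delta_pos":[0.0073,0,0.0183],"rot":[0,0,0],"jaw":1},{"delta_pos":[0.0073,0,0.0183],"rot":[0,0,0],"jaw":1},{"delta_pos":[0,0,0],"rot":[0,0,0],"jaw":1},{"delta_pos":[0.0004,0,0.0009],"rot":[0,0,0],"jaw":1},{"delta_pos":[0,0,0],"rot":[0,0,0],"jaw":1}]' >/dev/null; python3 -c 'from fit import *;cap()';  python3 -m crank '[{"delta_pos":[0.0004,0,0.0009],"rot":[0,0,0],"jaw":1},{"delta_pos":[0,0,0],"rot":[0,0,0],"jaw":1}]' >/dev/null; python3 -c 'from fit import *;cap()'; python3 -m crank '[{"delta_pos":[0.0004,0,0.0009],"rot":[0,0,0],"jaw":1},{"delta_pos":[0,0,0],"rot":[0,0,0],"jaw":1}]' >/dev/null; python3 -c 'from fit import *;cap()'
```

```text
phi 133.05 lean 21.6 cap err mm [  -1.     0.5 -153.1] F [-0.7 -0.7 -3.5] M [0.43 0.44 0.04] t 30.38
 phi 133.06 lean 21.61 cap err mm [  -1.     0.5 -154. ] F [-0.1  0.5 -2.9] M [ 0.47  0.39 -0.01] t 30.62
 phi 133.07 lean 21.6 cap err mm [  -1.2    0.5 -155.3] F [ 0.  -0.3 -3.6] M [ 0.43  0.42 -0.  ] t 30.88
```

```bash
python3 -m crank '[{"delta_pos":[0.0004,0,0.0009],"rot":[0,0,0],"jaw":1},{"delta_pos":[0,0,0],"rot":[0,0,0],"jaw":1}]' >/dev/null; python3 -c 'from fit import *;cap();T,A=tool();print((T+A@[0,0,-.0512])[2]-.031)'; python3 -m crank '[{"delta_pos":[0.0004,0,0.0009],"rot":[0,0,0],"jaw":1},{"delta_pos":[0,0,0],"rot":[0,0,0],"jaw":1}]' >/dev/null; python3 -c 'from fit import *;cap();T,A=tool();print((T+A@[0,0,-.0512])[2]-.031)'
```

```text
phi 133.06 lean 21.63 cap err mm [  -1.1    0.6 -155.6] F [-4.1  1.6  3.5] M [ 0.13  0.51 -0.17] t 31.12
0.014407056739166375
 phi 133.04 lean 21.67 cap err mm [  -1.1    0.6 -155.7] F [-6.9  2.7  9.8] M [-0.11  0.65 -0.32] t 31.38
0.014202396867743251
```

```bash
python3 -m crank '[{"delta_pos":[0,0,0],"rot":[0,0,0],"jaw":0},{"delta_pos":[0,0,0],"rot":[0,0,0],"jaw":0},{"delta_pos":[0,0,0],"rot":[0,0,0],"jaw":0},{"delta_pos":[0,0,0],"rot":[0,0,0],"jaw":0},{"delta_pos":[0,0,0],"rot":[0,0,0],"jaw":0}]' >/dev/null
python3 - <<'E'
from fit import *
shot('wrist','w27'); handle('w27'); shot('scene','scene27')
T,A=tool(); h=ang(133.05); P=T+A@[0,0,-.0394]; print('pivot',P,'axis by r .0765',P-.0765*h)
Q,p,d=cloud('scene27'); ax=np.array([.6195,.0355])
for _ in range(2):
    w=(d>0)&(np.hypot(Q[...,0]-ax[0],Q[...,1]-ax[1])<.046)&(Q[...,2]>.022)&(Q[...,2]<.044); ax=circ(Q[w],.038,ax); print(w.sum(),ax)
B=lean(133.05,40); tgt=np.r_[ax,.036]+.071*h+.042*B[:,2]; plan(tgt,B); print(tgt)
E
```

```text
w27 handle: pitch -21.64 ztop at 0 -0.055 yaw 0.03 end x 0.0842
pivot [0.56655348 0.09263027 0.03276747] axis by r .0765 [0.61877516 0.03672726 0.03276747]
114 [0.61961272 0.03454387]
115 [0.61973472 0.03448403]
shift [-0.0217 -0.0008  0.0003] turn [ -0.   -18.4    0.02] phi 133.07 pos [ 0.5765  0.082  -0.0039] F [-0.08 -0.67 -0.66] M [0.1  0.16 0.  ] open 0.999 t 32.1
[0.58969673 0.06663952 0.00382613]
```

```bash
python3 -m crank '[{"delta_pos":[-0.0037,0,-0.0093],"rot":[0,0,0],"jaw":0},{"delta_pos":[0,0,0],"rot":[0,-9.2,0],"jaw":0},{"delta_pos":[0,0,0],"rot":[0,-9.2,0],"jaw":0},{"delta_pos":[0,0,0],"rot":[0,0,0],"jaw":0},{"delta_pos":[0,0,0],"rot":[0,0,0],"jaw":0}]' >/dev/null
python3 - <<'E'
from fit import *
plan([0.58969673,0.06663952,0.00382613],lean(133.05,40)); print(manip.get_state()['joints'].round(2))
E
```

```text
shift [-0.0154  0.0026  0.0125] turn [-0.8  -4.22  0.17] phi 133.22 pos [0.5743 0.0794 0.0051] F [ 0.25 -0.26  0.42] M [0.21 0.23 0.04] open 1.003 t 32.73
[ 0.39  0.5   2.05 -1.08  0.68  0.54]
```

```bash
python3 - <<'E'
from fit import *
B=lean(133.05,34); h=ang(133.05); tgt=np.array([.6194,.0350,.036])+.071*h+.0415*B[:,2]; print(tgt); plan(tgt,B)
E
```

```text
[0.58677442 0.06992549 0.00159494]
shift [-0.0105  0.0027  0.0118] turn [-0.81  1.78  0.12] phi 133.22 pos [0.5743 0.0794 0.0051] F [ 0.25 -0.26  0.42] M [0.21 0.23 0.04] open 1.003 t 32.73
```

```bash
python3 -m crank '[{"delta_pos":[-0.006,0.0015,0.004],"rot":[-0.8,1.8,0.1],"jaw":0},{"delta_pos":[-0.0045,0.0012,0.005],"rot":[0,0,0],"jaw":0},{"delta_pos":[0,0,0],"rot":[0,0,0],"jaw":0}]' >/dev/null
python3 - <<'E'
from fit import *
plan([0.58677442,0.06992549,0.00159494],lean(133.05,34)); print(manip.get_state()['joints'].round(2))
E
```

```text
shift [0.0009 0.0002 0.0021] turn [-0.03  0.08 -0.12] phi 132.91 pos [0.5863 0.0701 0.0038] F [-0.87  0.57  0.1 ] M [0.19 0.19 0.03] open 1.0 t 33.1
[ 0.34  0.5   2.04 -1.05  0.63  0.48]
```

```bash
python3 -m crank '[{"delta_pos":[0.001,0.0002,0.0018],"rot":[0,0,0],"jaw":0},{"delta_pos":[0,0,0],"rot":[0,0,0],"jaw":1},{"delta_pos":[0,0,0],"rot":[0,0,0],"jaw":1},{"delta_pos":[0,0,0],"rot":[0,0,0],"jaw":1},{"delta_pos":[0,0,0],"rot":[0,0,0],"jaw":1},{"delta_pos":[0,0,0],"rot":[0,0,0],"jaw":1}]'
python3 - <<'E'
from fit import *
C=np.array([.6194,.0350,.016]); T,A=tool(); np.save('o.npy',A.T@(C-T)); print(A.T@(C-T)); cap(); shot('wrist','w28'); handle('w28'); print(A.T@[0,0,1],manip.get_state()['joints'].round(2))
E
```

```text
t: 33.85
eef_pos: [0.5859, 0.0715, 0.0014]
ee_rot: [1.026, 2.365, -0.314]
contact_force: [0.8, 1.6, 1.5]
opening: 0.276
gripper_force: 61.1
[-0.04922017 -0.000493    0.0156354 ]
 phi 133.09 lean 34.06 cap err mm [  -1.3    0.3 -159. ] F [0.8 1.6 1.5] M [0.33 0.07 0.17] t 33.85
w28 handle: pitch -34.07 ztop at 0 -0.0554 yaw 0.06 end x 0.0818
[-5.60078528e-01  4.40926346e-04 -8.28439405e-01] [ 0.35  0.5   2.04 -1.06  0.63  0.49]
```

```bash
python3 -m crank '[{"delta_pos":[-0.0056,0,-0.0083],"rot":[0,0,0],"jaw":1},{"delta_pos":[-0.0112,0,-0.0166],"rot":[0,0,0],"jaw":1},{"delta_pos":[-0.0112,0,-0.0166],"rot":[0,0,0],"jaw":1},{"delta_pos":[-0.0112,0,-0.0166],"rot":[0,0,0],"jaw":1},{"delta_pos":[-0.0112,0,-0.0166],"rot":[0,0,0],"jaw":1},{"delta_pos":[-0.0065,0.0005,-0.008],"rot":[0,0,0],"jaw":1},{"delta_pos":[0,0,0],"rot":[0,0,0],"jaw":1},{"delta_pos":[0,0,0],"rot":[0,0,0],"jaw":1}]' >/dev/null; python3 - <<'E'
from fit import *
C,A=cap();shot('wrist','w29');handle('w29'); shot('scene','scene29'); print(A.T@[0,0,1],manip.get_state()['joints'].round(2))
P,p,d=cloud('scene29'); ax=C[:2]
for _ in range(2):
    w=(d>0)&(np.hypot(P[...,0]-ax[0],P[...,1]-ax[1])<.046)&(P[...,2]>C[2]+.006)&(P[...,2]<C[2]+.028); q=P[w]; ax=circ(q,.038,ax); print(w.sum(),ax)
E
```

```text
phi 133.11 lean 33.99 cap err mm [ -1.9  -0.9 -60.1] F [ 0.3 -0.2 -3.5] M [0.55 0.58 0.06] t 34.9
w29 handle: pitch -34.23 ztop at 0 -0.0556 yaw 0.01 end x 0.0816
[-0.55899903 -0.00243634 -0.82916473] [ 0.34  0.31  2.03 -0.86  0.75  0.22]
98 [0.61947007 0.03570905]
97 [0.61942776 0.03581337]
```

```bash
python3 -m crank '[{"delta_pos":[-0.0004,0.0011,0.0003],"rot":[0,0,0],"jaw":1},{"delta_pos":[-0.003,0,-0.0045],"rot":[0,0,0],"jaw":1},{"delta_pos":[-0.0022,0,-0.0033],"rot":[0,0,0],"jaw":1},{"delta_pos":[0,0,0],"rot":[0,0,0],"jaw":1}]' >/dev/null; python3 -c 'from fit import *;cap()'; python3 -m crank '[{"delta_pos":[-0.0011,0,-0.0017],"rot":[0,0,0],"jaw":1},{"delta_pos":[0,0,0],"rot":[0,0,0],"jaw":1}]' >/dev/null; python3 -c 'from fit import *;cap()'; python3 -m crank '[{"delta_pos":[-0.0011,0,-0.0017],"rot":[0,0,0],"jaw":1},{"delta_pos":[0,0,0],"rot":[0,0,0],"jaw":1}]' >/dev/null; python3 -c 'from fit import *;cap()'
```

```text
phi 133.04 lean 34.07 cap err mm [  0.5   0.  -49.1] F [-0.7 -0.2 -3.2] M [ 0.54  0.55 -0.01] t 35.5
 phi 133.07 lean 34.05 cap err mm [ -0.2  -0.2 -47.6] F [-2.1  1.1 -2.7] M [ 0.58  0.6  -0.14] t 35.75
 phi 133.07 lean 34.03 cap err mm [ -0.3  -0.2 -45.8] F [-0.7 -0.4 -3.1] M [ 0.6   0.7  -0.16] t 36.0
```

```bash
python3 -m crank '[{"delta_pos":[-0.0011,0,-0.0017],"rot":[0,0,0],"jaw":1},{"delta_pos":[0,0,0],"rot":[0,0,0],"jaw":1}]' >/dev/null; python3 -c 'from fit import *;cap()'; python3 -m crank '[{"delta_pos":[-0.0011,0,-0.0017],"rot":[0,0,0],"jaw":1},{"delta_pos":[0,0,0],"rot":[0,0,0],"jaw":1}]' >/dev/null; python3 -c 'from fit import *;cap()'; python3 -m crank '[{"delta_pos":[-0.0011,0,-0.0017],"rot":[0,0,0],"jaw":1},{"delta_pos":[0,0,0],"rot":[0,0,0],"jaw":1}]' >/dev/null; python3 -c 'from fit import *;cap();shot("wrist","w30");handle("w30")'
```

```text
phi 133.06 lean 34.03 cap err mm [ -0.3  -0.2 -43.8] F [-2.2  0.2 -3.8] M [ 0.61  0.84 -0.3 ] t 36.25
 phi 133.07 lean 34.03 cap err mm [ -0.4  -0.2 -41.8] F [-3.5 -0.5 -4.9] M [ 0.65  0.89 -0.33] t 36.5
 phi 133.08 lean 34.0 cap err mm [ -0.4  -0.1 -40.1] F [-1.4 -1.5 -7.9] M [ 0.89  1.07 -0.22] t 36.75
w30 handle: pitch -34.44 ztop at 0 -0.0554 yaw 0.08 end x 0.0816
```

```bash
python3 -m crank '[{"delta_pos":[0,0.0005,0],"rot":[0.56,-0.2,0.83],"jaw":1},{"delta_pos":[-0.0011,0,-0.0017],"rot":[0,0,0],"jaw":1},{"delta_pos":[0,0,0],"rot":[0,0,0],"jaw":1}]' >/dev/null; python3 -c 'from fit import *;cap()'; python3 -m crank '[{"delta_pos":[-0.0011,0,-0.0017],"rot":[0,-0.1,0],"jaw":1},{"delta_pos":[0,0,0],"rot":[0,0,0],"jaw":1}]' >/dev/null; python3 -c 'from fit import *;cap();shot("wrist","w31");handle("w31")'; python3 -m crank '[{"delta_pos":[-0.0011,0,-0.0017],"rot":[0,-0.1,0],"jaw":1},{"delta_pos":[0,0,0],"rot":[0,0,0],"jaw":1}]' >/dev/null; python3 -c 'from fit import *;cap();shot("wrist","w32");handle("w32")'
```

```text
phi 132.07 lean 34.25 cap err mm [ -0.3  -0.2 -37.3] F [-1.9 -1.7 -8. ] M [ 0.84  1.03 -0.3 ] t 37.17
 phi 132.07 lean 34.37 cap err mm [ -0.3  -0.2 -35. ] F [ 0.  -2.5 -8.9] M [ 0.76  1.02 -0.26] t 37.42
w31 handle: pitch -34.48 ztop at 0 -0.0555 yaw 0.04 end x 0.0814
 phi 132.08 lean 34.47 cap err mm [ -0.4  -0.2 -33. ] F [ 0.7 -3.9 -8.4] M [ 0.81  0.93 -0.28] t 37.73
w32 handle: pitch -34.57 ztop at 0 -0.0554 yaw 0.09 end x 0.0815
```

```bash
python3 -m crank '[{"delta_pos":[-0.0003,-0.0003,0.0002],"rot":[0,0,0],"jaw":1},{"delta_pos":[-0.0006,0,-0.0008],"rot":[0,-0.1,0],"jaw":1},{"delta_pos":[0,0,0],"rot":[0,0,0],"jaw":1}]' >/dev/null; python3 -c 'from fit import *;cap()'; python3 -m crank '[{"delta_pos":[-0.0006,0,-0.0008],"rot":[0,0,0],"jaw":1},{"delta_pos":[0,0,0],"rot":[0,0,0],"jaw":1}]' >/dev/null; python3 -c 'from fit import *;cap()'; python3 -m crank '[{"delta_pos":[-0.0006,0,-0.0008],"rot":[0,0,0],"jaw":1},{"delta_pos":[0,0,0],"rot":[0,0,0],"jaw":1}]' >/dev/null; python3 -c 'from fit import *;cap();shot("wrist","w33");handle("w33")'
```

```text
phi 132.09 lean 34.54 cap err mm [ -0.3  -0.3 -32.1] F [ 0.8 -2.  -9.3] M [ 1.03  1.02 -0.24] t 38.15
 phi 132.08 lean 34.54 cap err mm [ -0.3  -0.3 -31.1] F [ 0.8 -2.8 -9. ] M [ 1.14  1.13 -0.13] t 38.4
 phi 132.08 lean 34.54 cap err mm [ -0.3  -0.3 -30.1] F [-0.3 -0.7 -8. ] M [ 1.18  1.11 -0.09] t 38.65
w33 handle: pitch -34.56 ztop at 0 -0.0555 yaw 0.12 end x 0.0814
```

```bash
python3 -m crank '[{"delta_pos":[-0.0001,-0.0026,0.0001],"rot":[-1.7,0,-2.47],"jaw":1},{"delta_pos":[0,0,0],"rot":[0,0,0],"jaw":1}]' >/dev/null; python3 -c 'from fit import *;cap()'; python3 -m crank '[{"delta_pos":[-0.0001,-0.0034,0.0001],"rot":[-2.27,0,-3.29],"jaw":1},{"delta_pos":[0,0,0],"rot":[0,0,0],"jaw":1}]' >/dev/null; python3 -c 'from fit import *;cap()'; python3 -m crank '[{"delta_pos":[-0.0001,-0.0034,0.0001],"rot":[-2.27,0,-3.29],"jaw":1},{"delta_pos":[0,0,0],"rot":[0,0,0],"jaw":1}]' >/dev/null; python3 -c 'from fit import *;cap();shot("wrist","w34");handle("w34")'
```

```text
phi 135.06 lean 34.55 cap err mm [ -0.4  -0.5 -29.9] F [-0.1  0.3 -8.1] M [ 1.15  1.21 -0.07] t 38.95
 phi 138.98 lean 34.53 cap err mm [ -0.7  -0.8 -30.1] F [-1.6  0.7 -8.5] M [ 1.11  1.42 -0.08] t 39.2
 phi 142.94 lean 34.53 cap err mm [ -0.6  -0.9 -30.2] F [-2.2  1.1 -8.5] M [ 1.06  1.5  -0.09] t 39.45
w34 handle: pitch -34.73 ztop at 0 -0.0555 yaw 0.09 end x 0.0812
```

```bash
python3 -m crank '[{"delta_pos":[0.0003,-0.0034,0],"rot":[-2.27,-0.1,-3.29],"jaw":1},{"delta_pos":[0,-0.0034,0.0001],"rot":[-2.27,0,-3.29],"jaw":1},{"delta_pos":[0,0,0],"rot":[0,0,0],"jaw":1}]' >/dev/null; python3 -c 'from fit import *;cap()'; python3 -m crank '[{"delta_pos":[0,-0.0034,0],"rot":[-2.27,0,-3.29],"jaw":1},{"delta_pos":[0,-0.0034,0.0001],"rot":[-2.27,0,-3.29],"jaw":1},{"delta_pos":[0,0,0],"rot":[0,0,0],"jaw":1}]' >/dev/null; python3 -c 'from fit import *;cap();shot("wrist","w35");handle("w35")'; python3 -m crank '[{"delta_pos":[0,-0.0034,0],"rot":[-2.27,0,-3.29],"jaw":1},{"delta_pos":[0,-0.0034,0.0001],"rot":[-2.27,0,-3.29],"jaw":1},{"delta_pos":[0,0,0],"rot":[0,0,0],"jaw":1}]' >/dev/null; python3 -c 'from fit import *;cap();shot("wrist","w36");handle("w36")'
```

```text
phi 150.93 lean 34.65 cap err mm [ -0.5  -1.  -30.1] F [-1.8 -0.3 -8.1] M [ 0.79  1.52 -0.15] t 39.88
 phi 158.91 lean 34.62 cap err mm [ -0.6  -1.1 -30.3] F [-1.1 -1.1 -9.9] M [ 0.58  1.58 -0.08] t 40.25
w35 handle: pitch -34.72 ztop at 0 -0.0556 yaw 0.1 end x 0.0809
 phi 166.92 lean 34.57 cap err mm [ -0.6  -1.  -30.5] F [ 0.4 -1.8 -9.5] M [ 0.25  1.48 -0.14] t 40.67
w36 handle: pitch -34.73 ztop at 0 -0.0556 yaw 0.0 end x 0.0808
```

```bash
python3 -m crank '[{"delta_pos":[0,-0.0034,0],"rot":[-2.27,0,-3.29],"jaw":1},{"delta_pos":[0,-0.0034,0],"rot":[-2.27,0,-3.29],"jaw":1},{"delta_pos":[0,0,0],"rot":[0,0,0],"jaw":1}]' >/dev/null; python3 -c 'from fit import *;cap()'; python3 -m crank '[{"delta_pos":[0,-0.0017,0],"rot":[-1.13,0,-1.65],"jaw":1},{"delta_pos":[0,-0.0017,0],"rot":[-1.13,0,-1.65],"jaw":1},{"delta_pos":[0,0,0],"rot":[0,0,0],"jaw":1}]' >/dev/null; python3 -c 'from fit import *;cap()'; python3 -m crank '[{"delta_pos":[0,-0.0017,0],"rot":[-1.13,0,-1.65],"jaw":1},{"delta_pos":[0,0,0],"rot":[0,0,0],"jaw":1}]' >/dev/null; python3 -c 'from fit import *;cap();shot("wrist","w37");handle("w37")'
```

```text
phi 174.5 lean 34.46 cap err mm [ -0.6  -0.7 -30.6] F [ 1.4 -3.8 -8.6] M [-0.12  1.38 -0.39] t 41.1
 phi 178.5 lean 34.47 cap err mm [ -0.4  -0.3 -30.5] F [ 2.1 -5.7 -7.8] M [-0.58  1.28 -0.88] t 41.48
 phi -179.5 lean 34.51 cap err mm [ -0.4  -0.3 -30.5] F [ 1.6 -5.7 -9. ] M [-0.76  1.4  -1.02] t 41.73
w37 handle: pitch -34.87 ztop at 0 -0.0557 yaw 0.13 end x 0.0803
```

```bash
python3 -m crank '[{"delta_pos":[0,-0.0006,0],"rot":[0,0,0],"jaw":1},{"delta_pos":[0,0,0],"rot":[0,0,0],"jaw":1}]' >/dev/null; python3 -c 'from fit import *;cap()'; python3 -m crank '[{"delta_pos":[0,-0.0017,0],"rot":[-1.13,0,-1.65],"jaw":1},{"delta_pos":[0,0,0],"rot":[0,0,0],"jaw":1}]' >/dev/null; python3 -c 'from fit import *;cap();shot("wrist","w38");handle("w38")'
```

```text
phi -179.42 lean 34.51 cap err mm [ -0.4  -0.3 -30.5] F [ 2.4 -6.2 -8.8] M [-0.6   1.38 -0.98] t 42.02
 phi -177.44 lean 34.51 cap err mm [ -0.6  -0.4 -30.7] F [ 0.8 -4.4 -8.6] M [-0.64  1.4  -0.78] t 42.27
w38 handle: pitch -34.83 ztop at 0 -0.0557 yaw 0.17 end x 0.0804
```

```bash
python3 -m crank '[{"delta_pos":[0,-0.0017,0],"rot":[-1.13,0,-1.65],"jaw":1},{"delta_pos":[0,0,0],"rot":[0,0,0],"jaw":1}]' >/dev/null; python3 -c 'from fit import *;cap()'; python3 -m crank '[{"delta_pos":[0,-0.0017,0],"rot":[-1.13,0,-1.65],"jaw":1},{"delta_pos":[0,0,0],"rot":[0,0,0],"jaw":1}]' >/dev/null; python3 -c 'from fit import *;cap();shot("wrist","w39");handle("w39")'
```

```text
phi -175.47 lean 34.5 cap err mm [ -1.2  -0.6 -31.1] F [-2.7 -6.3 -6.9] M [-0.79  1.52 -1.12] t 42.58
 phi -173.67 lean 34.5 cap err mm [ -1.4  -0.5 -31.2] F [-5.  -3.8 -6. ] M [-0.62  1.55 -1.59] t 42.83
w39 handle: pitch -34.61 ztop at 0 -0.0556 yaw 0.32 end x 0.0805
```

```bash
python3 -m crank '[{"delta_pos":[0.0003,0.0004,0],"rot":[0.28,0,0.41],"jaw":1},{"delta_pos":[0.0011,0,0.0016],"rot":[0,0,0],"jaw":1},{"delta_pos":[0,0,0],"rot":[0,0,0],"jaw":1}]' >/dev/null; python3 -c 'from fit import *;cap()'; python3 -m crank '[{"delta_pos":[0.0009,0,0.0012],"rot":[0,0,0],"jaw":1},{"delta_pos":[0,0,0],"rot":[0,0,0],"jaw":1}]' >/dev/null; python3 -c 'from fit import *;cap()'; python3 -m crank '[{"delta_pos":[0.0006,0,0.0008],"rot":[0,0,0],"jaw":1},{"delta_pos":[0,0,0],"rot":[0,0,0],"jaw":1}]' >/dev/null; python3 -c 'from fit import *;cap();shot("wrist","w40");handle("w40")'
```

```text
phi -174.02 lean 34.63 cap err mm [ -1.   -0.6 -32.2] F [-9.  -5.8  0.3] M [-0.84  1.16 -1.51] t 43.25
 phi -173.95 lean 34.69 cap err mm [ -0.7  -0.5 -33. ] F [-11.2  -5.5   0.7] M [-0.72  0.98 -1.33] t 43.5
 phi -173.94 lean 34.74 cap err mm [ -0.5  -0.6 -33.6] F [-12.5  -5.9   3.2] M [-0.71  0.89 -1.27] t 43.75
w40 handle: pitch -33.72 ztop at 0 -0.0554 yaw 0.33 end x 0.0813
```

```bash
python3 -m crank '[{"delta_pos":[-0.0006,0,-0.0008],"rot":[0,0,0],"jaw":1},{"delta_pos":[0.0013,0,-0.0009],"rot":[0,0,0],"jaw":1},{"delta_pos":[0,0,0],"rot":[0,0,0],"jaw":1}]' >/dev/null; python3 -c 'from fit import *;cap();shot("wrist","w41");handle("w41")'; python3 -m crank '[{"delta_pos":[0,-0.0006,0],"rot":[0,0,0],"jaw":1},{"delta_pos":[0,0,0],"rot":[0,0,0],"jaw":1}]' >/dev/null; python3 -c 'from fit import *;cap()'
```

```text
phi -173.9 lean 34.79 cap err mm [ -1.   -0.7 -32.3] F [-2.3 -3.8 -3.5] M [-0.61  0.88 -1.19] t 44.17
w41 handle: pitch -34.35 ztop at 0 -0.0557 yaw 0.44 end x 0.0807
 phi -173.83 lean 34.75 cap err mm [ -1.   -0.9 -32.5] F [ 1.   0.3 -0.4] M [-0.15  0.24 -0.76] t 44.48
```

```bash
python3 -m crank '[{"delta_pos":[0,0.0009,0],"rot":[0.57,0,0.82],"jaw":1},{"delta_pos":[0,0,0],"rot":[0,0,0],"jaw":1}]' >/dev/null; python3 -c 'from fit import *;cap()'; python3 -m crank '[{"delta_pos":[0,0.0009,0],"rot":[0.57,0,0.82],"jaw":1},{"delta_pos":[0,0,0],"rot":[0,0,0],"jaw":1}]' >/dev/null; python3 -c 'from fit import *;cap()'; python3 -m crank '[{"delta_pos":[0.0003,0.0009,0.0004],"rot":[0.57,0,0.82],"jaw":1},{"delta_pos":[0,0,0],"rot":[0,0,0],"jaw":1}]' >/dev/null; python3 -c 'from fit import *;cap();shot("wrist","w42");handle("w42")'
```

```text
phi -174.75 lean 34.68 cap err mm [ -1.5  -1.1 -33.3] F [ 5.7 -2.7 -4.5] M [-0.32  0.52 -0.67] t 44.73
 phi -175.75 lean 34.59 cap err mm [ -2.  -1. -34.] F [ 5.6 -3.2 -5.2] M [-0.42  0.67 -0.69] t 44.98
 phi -176.75 lean 34.52 cap err mm [ -2.5  -0.9 -35.1] F [ 4.7 -3.2 -6.5] M [-0.39  0.73 -0.68] t 45.23
w42 handle: pitch -34.58 ztop at 0 -0.0556 yaw 0.3 end x 0.0805
```

```bash
python3 -m crank '[{"delta_pos":[-0.0008,0,0.0006],"rot":[0,0,0],"jaw":1},{"delta_pos":[0,0,0],"rot":[0,0,0],"jaw":1}]' >/dev/null; python3 -c 'from fit import *;cap()'; python3 -m crank '[{"delta_pos":[0.0003,0,0.001],"rot":[0,0,0],"jaw":1},{"delta_pos":[0,0,0],"rot":[0,0,0],"jaw":1}]' >/dev/null; python3 -c 'from fit import *;cap()'; python3 -m crank '[{"delta_pos":[0.0006,0,0.0008],"rot":[0,0,0],"jaw":1},{"delta_pos":[0,0,0],"rot":[0,0,0],"jaw":1}]' >/dev/null; python3 -c 'from fit import *;cap();shot("wrist","w43");handle("w43")'
```

```text
phi -176.8 lean 34.42 cap err mm [ -2.5  -0.8 -35.9] F [ 2.2 -3.1 -7.5] M [-0.42  1.   -0.55] t 45.52
 phi -176.81 lean 34.48 cap err mm [ -2.2  -0.7 -36.4] F [-1.8 -3.7 -3.4] M [-0.55  0.91 -0.62] t 45.77
 phi -176.79 lean 34.56 cap err mm [ -1.7  -0.7 -36.5] F [-4.8 -3.   0.4] M [-0.44  0.9  -0.51] t 46.02
w43 handle: pitch -34.28 ztop at 0 -0.0555 yaw 0.22 end x 0.0809
```

```bash
python3 -m crank '[{"delta_pos":[0.0005,-0.0003,-0.0003],"rot":[0,0,0],"jaw":1},{"delta_pos":[0,0,0],"rot":[0,0,0],"jaw":1}]' >/dev/null; python3 -c 'from fit import *;cap()'; python3 -m crank '[{"delta_pos":[0,-0.0017,0],"rot":[-1.13,0,-1.65],"jaw":1},{"delta_pos":[0,0,0],"rot":[0,0,0],"jaw":1}]' >/dev/null; python3 -c 'from fit import *;cap("+2")'; python3 -m crank '[{"delta_pos":[0,0.0034,0],"rot":[2.26,0,3.3],"jaw":1},{"delta_pos":[0,0,0],"rot":[0,0,0],"jaw":1}]' >/dev/null; python3 -c 'from fit import *;cap("-2")'
```

```text
phi -176.78 lean 34.59 cap err mm [ -1.8  -0.9 -36.4] F [-2.1 -0.2 -0.7] M [-0.16  0.7  -0.11] t 46.33
+2 phi -174.88 lean 34.61 cap err mm [ -1.3  -1.2 -36.2] F [ 2.6  1.5 -3.7] M [0.04 0.63 0.09] t 46.58
-2 phi -177.7 lean 34.57 cap err mm [ -1.6  -1.2 -36.3] F [-0.2 -3.3 -0.6] M [-0.41  0.49 -0.63] t 46.83
```

```bash
python3 -m crank '[{"delta_pos":[0,-0.0013,0],"rot":[-0.85,0,-1.24],"jaw":1},{"delta_pos":[0,0,0],"rot":[0,0,0],"jaw":1}]' >/dev/null; python3 - <<'E'
from fit import *
cap("before"); shot('wrist','w44'); handle('w44'); shot('scene','scene44')
P,p,d=cloud('scene44'); ax=np.array([.6207,.0347])
for _ in range(2):
    w=(d>0)&(np.hypot(P[...,0]-ax[0],P[...,1]-ax[1])<.046)&(P[...,2]>.142)&(P[...,2]<.163); ax=circ(P[w],.038,ax); print(w.sum(),ax)
E
```

```text
before phi -176.25 lean 34.52 cap err mm [ -1.7  -1.4 -36.4] F [1.6 2.4 0.1] M [0.19 0.29 0.43] t 47.08
w44 handle: pitch -34.36 ztop at 0 -0.0556 yaw 0.17 end x 0.0808
71 [0.6198609  0.03481211]
71 [0.6198609  0.03481211]
```

```bash
python3 -m crank '[{"delta_pos":[0,0,0],"rot":[0,0,0],"jaw":0.65},{"delta_pos":[0,0,0],"rot":[0,0,0],"jaw":0.65},{"delta_pos":[0,0,0],"rot":[0,0,0],"jaw":0.65},{"delta_pos":[0,0,0],"rot":[0,0,0],"jaw":0.65}]'; python3 - <<'E'
from fit import *
cap("released"); shot('wrist','w45'); handle('w45'); shot('scene','scene45')
P,p,d=cloud('scene45'); ax=np.array([.6207,.0347])
for _ in range(2):
    w=(d>0)&(np.hypot(P[...,0]-ax[0],P[...,1]-ax[1])<.046)&(P[...,2]>.142)&(P[...,2]<.163); ax=circ(P[w],.038,ax); print(w.sum(),ax)
E
```

```text
t: 47.68
eef_pos: [0.5686, 0.0305, 0.1226]
ee_rot: [-0.081, 2.54, 0.023]
contact_force: [0.0, -0.4, -0.8]
opening: 0.35
gripper_force: 0.0
released phi -176.33 lean 34.4 cap err mm [ -2.7  -1.5 -37.5] F [ 0.  -0.4 -0.8] M [-0.03  0.28 -0.01] t 47.67
w45 handle: pitch -34.08 ztop at 0 -0.0569 yaw 0.09 end x 0.0796
78 [0.61964    0.03438962]
78 [0.61964    0.03438962]
```

```bash
python3 -m crank '[{"delta_pos":[0,0,0],"rot":[0,0,0],"jaw":0.3},{"delta_pos":[0,0,0],"rot":[0,0,0],"jaw":0.3},{"delta_pos":[0,0,0],"rot":[0,0,0],"jaw":0.3},{"delta_pos":[0,0,-0.01],"rot":[0,0,0],"jaw":0.3},{"delta_pos":[0,0,-0.03],"rot":[0,0,0],"jaw":0.3},{"delta_pos":[0,0,-0.04],"rot":[0,0,0],"jaw":0.3},{"delta_pos":[0,0,-0.04],"rot":[0,0,0],"jaw":0.3},{"delta_pos":[0,0,0],"rot":[0,0,0],"jaw":0.3},{"delta_pos":[0,0,0],"rot":[0,0,0],"jaw":0.3}]'; python3 - <<'E'
from fit import *
shot('wrist','w46'); shot('scene','scene46')
P,p,d=cloud('scene46'); ax=np.array([.6207,.0347])
for _ in range(2):
    w=(d>0)&(np.hypot(P[...,0]-ax[0],P[...,1]-ax[1])<.046)&(P[...,2]>.142)&(P[...,2]<.163); ax=circ(P[w],.038,ax); print(w.sum(),ax)
P,p,d=fcloud('w46'); hsv=cv2.cvtColor(p,cv2.COLOR_RGB2HSV).astype(int)
m=((hsv[...,0]<8)|(hsv[...,0]>174))&(hsv[...,1]>170)&(d>0)&(P[...,2]>.14); q=P[m]
l=cv2.fitLine(q[:,:2].astype(np.float32),cv2.DIST_HUBER,0,.01,.01).ravel(); print('handle top z',np.median(q[:,2]),'slope',np.polyfit(q[:,0],q[:,2],1)[0],l,q.min(0),q.max(0))
a=cv2.imread('pics/w46.png'); b=cv2.imread('pics/scene46.png')[120:220,250:350]
cv2.imwrite('pics/v46.png',np.hstack([cv2.resize(a,(448,336)),cv2.resize(b,(336,336),interpolation=cv2.INTER_CUBIC)]))
E
```

```text
t: 48.9
eef_pos: [0.5008, 0.0264, 0.2216]
ee_rot: [-0.081, 2.54, 0.022]
contact_force: [0.5, -1.1, -0.4]
opening: 0.701
gripper_force: 0.0
70 [0.6193715  0.03513332]
72 [0.61903757 0.0351565 ]
handle top z 0.16890998236564647 slope 0.03376853589477849 [0.99832577 0.0578418  0.49046597 0.02683723] [0.44899477 0.0131693  0.15267234] [0.56001692 0.0415844  0.17145059]
```

View pics/v46.png

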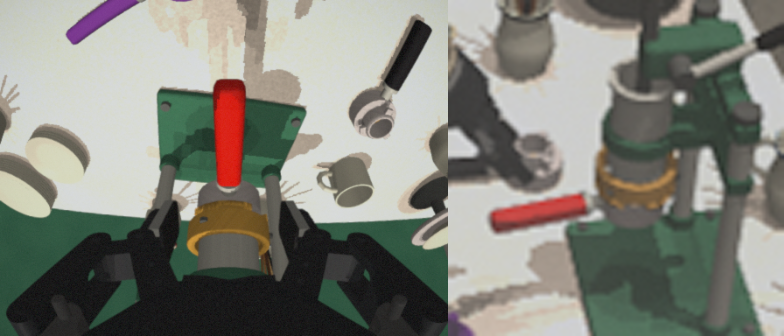

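The wrist half shows the red handle hanging at the front (230,130) with the cup under the brass collar (228,225) and the gripper clear. The scene half shows the cap in the collar (635,200). One quick tilt check, then I'll hand in.

```bash
python3 - <<'E'
from fit import *
P,p,d=fcloud('w46'); hsv=cv2.cvtColor(p,cv2.COLOR_RGB2HSV).astype(int)
m=((hsv[...,0]<8)|(hsv[...,0]>174))&(hsv[...,1]>170)&(d>0)&(P[...,2]>.16)&(P[...,0]>.465)&(P[...,0]<.55)
yl=.02684+.0579*(P[...,0]-.4905); m&=abs(P[...,1]-yl)<.008; q=P[m]
tilt=np.polyfit(q[:,0],q[:,2],1); zc=np.polyval(tilt,.52); print('tilt',tilt[0],'top z at grip',zc, manip.get_state()['t'])
if abs(tilt[0])<.05: print(manip.close_job())
E
```

```text
tilt -8.29254256227646e-05 top z at grip 0.16936207514836368 49.0
the job is handed in; nothing more can be done
None
```

The red-handled cap hangs locked and level in the extruder collar, lugs in the notches and the gripper clear; I handed the job in at 49 s, and no verdict came back.

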